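# Unlock the specimen box with its two dials and draw the bolt

## Task

Unlock the steel specimen box: turn the left dial to 3 and the right dial to 7, then draw the bolt by its handle fully back towards you, out of the loop on the lid, and let go. The dials are worn and catch up to almost half a digit before or after their number, so turn each one slowly the short way round until you feel it come to a stop in its catch; never force a dial or the bolt. Leave the bowl, the cup and the tray where they are.

Things in the scene. Friction and masses are not known exactly. Their poses are not given: they have to be found in the camera images.
- lockbox: Grey steel lock box fixed to the bench, 300 mm wide (its y), 260 mm deep (x -80 to +181 mm; x points away from the robot), top 70 mm above the bench. Origin on the bench below the midpoint between the dials, z up; yaw varies. Two dials on top at x = 0, y = +85 (left) and -85 mm (right); the bolt between them at y = 0; behind them the steel lid with a wire loop, 22 mm high, at x = 86 mm.
- guide: Dark 20 x 25 x 15 mm bridge over the bolt bar, fixed on the box top 72 mm behind the dials' line (origin on the top, at its foot). Hidden beneath, it carries two spring pins that block the bolt until both drop into the gates of the dials' wheels. More than 30 N on a pin, through dial or bolt, spoils the lock.
- dial_l (a joint): Angle of the left dial (+y), rad: 0 with its pointer at digit 0 (along the box's +x), growing clockwise seen from above, 0.628 per digit; digit 3 is at 1.885. Friction under 0.15 N m. Starts at 0.5 to 1.35: turn it clockwise.
- dial_l_scale (a point): Centre of the left dial's fixed scale (top, 72 mm above the bench). Digits 0 to 9 clockwise, 104 mm across. Its hidden spring pin drops into a gate up to 0.28 rad before or after digit 3, anew each time; from there the dial has about 0.06 rad of free play and a hard stop either way. The pin acts 33 mm from the axis: 0.3 N m on the stop is 9 N on the pin, 1 N m is 30 N.
- dial_r (a joint): Angle of the right dial (-y), counted as dial_l; digit 7 is at 4.398. Starts at 4.95 to 5.8: turn it anticlockwise (its value falls).
- dial_r_scale (a point): The same for the right dial: its gate lies up to 0.28 rad before or after digit 7.
- dial_l_grip (a point): Centre of the left dial's grip: a black upright bar 46 mm long, 13 thick, 34 tall (17 mm above and below this point), turning about the vertical axis through this point. Its x runs along the bar to the pointer end (white line), z up. It stands on a turning disc 58 mm across; the bar's foot is 77.5 mm above the bench, 5.5 mm above the scale.
- dial_r_grip (a point): The same for the right dial's grip bar.
- bolt (a joint): Travel of the bolt, m: 0 locked, 0.040 fully drawn towards the robot (the box's -x), against a stop. Slides with 2 to 4 N and stays where it is left. Until both pins have dropped it moves only 2 mm and then is blocked hard.
- bolt_grip (a point): Centre of the bolt's handle: a dark upright post 16 x 16 mm, 38 mm tall (from 2 to 40 mm above the box top; this point 22 mm above it), midway between the dials and 45 mm behind their line when locked; axes as the box.
- bowl_mid (a point): Centre (half-way up) of a bystander steel bowl, 150 mm across, 55 mm high.
- cup_mid (a point): Centre (half-way up) of a bystander clear plastic cup, 64 mm across, 75 mm high.
- rod_tray_mid (a point): Centre (half-way up) of a bystander blue tray 130 x 60 x 22 mm with three white ceramic rods.

How it is judged (in metres and radians):
At the end, for the whole second after the job is handed in: The bolt is drawn at least 34 mm of its 40 mm and at rest, and the left dial stands at 3 and the right at 7 (within 0.36 rad, a little over half a digit) (value of joint bolt above 0.034 m and value of joint dial_l between 1.52 and 2.25 rad and value of joint dial_r between 4.03 and 4.77 rad and not (velocity of joint bolt above 0.01 m/s or velocity of joint bolt below -0.01 m/s)); the robot touches nothing.
It fails at once if the lock was forced: more than 30 N on its pins (contact force between guide and anything else above 30 N).
It fails at once if a bystander (bowl, cup or tray) was moved by more than 30 mm (distance of any of bowl_mid, cup_mid, rod_tray_mid from where it was at the start of the episode above 0.03 m).
It also fails if it takes over 72 s, if anything falls off the work surface, if the arm or the gripper's body presses on something with over 40 N, if the wrist force passes 120 N, or if a joint passes its speed limit or range.

## Robot

A 6-joint arm with a two-finger parallel gripper is mounted at the origin on the work surface. World frame = base frame: x ahead of the robot, y to its left, z up, the work surface at z = 0. Lengths are in m, angles in degrees, forces in N, time in s.
With the tool pointing down it reaches from about 0.3 to 0.775 m from the base axis. Payload 14.6 kg.
Tool frame: the origin (TCP) lies midway between the tips of the shut fingers; the grasp point (between the pads) lies 19 mm behind it; z points along the fingers, x is the direction in which the jaws open and shut, and the axes are right-handed (so a half turn about z gives the same grasp; the last joint's range is limited). The gripper opens to 85 mm and grips with 20 to 120 N. Pads are 22 mm wide; open, the fingers measure 114 mm over their backs; the gripper's body (76 mm by 85 mm) begins 54 mm behind the grasp point. The pads swing forward as they close: fully open they stand 13 mm farther back than shut.
Start: joints at [-70.909, 17.183, 87.147, -0, 75.671, -3.816], TCP at [0.214, -0.507, 0.202] pointing down, gripper open.
Joint ranges: [-173.82, 173.82], [-45.26, 126.66], [13.44, 144.39], [-59.66, 239.66], [0, 175.72], [-146.38, 146.38]. Speed limits (degrees/s): [127.2, 127.2, 147.25, 180, 180, 180].

## Interface

Orientations are given as a 3x3 rotation matrix whose columns are the frame's x, y, z axes.
In Python, from plant import state, optics, close_job gives the robot as it stands. The module is installed in compiled form; this text tells all that it offers.
- The arm moves only by the tool servo_tool, never from a script. Its argument "targets" is a list of rows, each an object of numbers: "wx", "wy", "wz": the turn, a rotation vector about the tool's x, y, z in rad; "x", "y", "z": the shift along the tool's x, y, z in m; "gripper": the opening, from -1 (shut) to 1 (fully open). In form: [{"wx": .., "wy": .., "wz": .., "x": .., "y": .., "z": .., "gripper": ..}, ...]. A call has 1 to 20 rows; each row is the pose to reach, as a shift and turn from the pose commanded when the call began, along the tool's axes at that moment; what a row does not reach only later rows make up. A row lasts 1/8 s, in which the tool goes at most 62.5 mm and 10.7 degrees, less where a joint would pass 70% of its speed; a pose out of reach is approached as far as the arm can. A call with a gripper value outside its range is refused whole. The fingers move at their own pace and stop on an object; "squeeze" is the grip in N (left out, the last holds). Time passes only in rows, so rows that repeat a pose let the fingers close. It gives the time, the measured TCP pose, the force and the opening at its end, in the units of the state.
- state(): the state, without advancing time (a new reading comes with each control period).
- optics.snapshot(name): name is "scene" or "top"; returns a dict with "color" (420x560x3 uint8, red, green, blue), "depth" (420x560 float32, m along the optical axis (not along the pixel's ray), 0 where there is no reading), "fx", "fy", "cx", "cy" (pixels), "R" (3x3) and "t" (3): a world point X has camera coordinates R X + t. Camera axes: x right, y down, z forward; pixel columns grow to the right and rows downward; lengths in m; the calibration is good to about 2 mm. A picture is of the moment at which its call begins.
- close_job(): hands the job in, once; it reports no verdict.
Trained networks look in the newest picture that a camera, given by its name, has taken for a name from the list of things; names that differ only in an ending like _2 or _b are one class to them, and where a whole thing is asked for, a point or a joint stands for the part that bears it (a point fixed in the world has none). Each returns a list of dicts, best first, with "p" (0 to 1); they miss things now and then, are a little off and sometimes report something else, mostly with a low value. They report only what shows in the picture. A call takes as long as a camera call.
- optics.outline_of(camera, name): "region" (420x560 bool, what is visible of it) and "location" ([column, row] in pixels, amid what is visible of it).
- optics.landmark_of(camera, name): "location" ([column, row] in pixels: a listed point, or the origin of a listed thing).
The state is a dict: "clock": time; "q": joint angles; "joint_vel": joint speeds; "joint_efforts": joint torques, N m; "position": TCP position; "eef_rot": TCP orientation; "wrist_force": force on the tool from outside, world axes, zero at the start; "torque": the same for the moment, N m; "opening": opening from 0.0 (shut) to 1.0 (fully open).
Only numpy, scipy, OpenCV 4.12 (cv2) and the standard library are available. Lean on these libraries where they do the work, as an engineer would, in place of code of your own. Each camera call takes 0.05 s, during which the arm holds its last target. There are 200 camera calls.

## Working session

There is one attempt and no reset: what is moved stays moved. The work goes in short steps, Python scripts to look and compute and a tool call to move; the robot and the scene stay as the last step left them, time stands still between calls to the robot, and variables do not carry over. Pictures are saved under pics/ and viewed, about 8 in all and at most 12, crops included, and the job is handed in when it is done.

Besides the shell and the picture viewer there is one more tool, called after "Emit:" in YAML: its name, and indented under it one key for each argument. servo_tool: Moves the arm, as the interface text tells. Its arguments: {"type":"object","properties":{"targets":{"type":"array"},"squeeze":{"type":"number"}},"required":["targets"]}

```bash
mkdir -p pics
cat > h.py <<'E'
import numpy as np, cv2
from plant import state, optics
def ray_z(s,px,z):
    d=s['R'].T@np.array([(px[0]-s['cx'])/s['fx'],(px[1]-s['cy'])/s['fy'],1.0]); o=-s['R'].T@s['t']
    return o+d*(z-o[2])/d[2]
def proj(s,X):
    c=s['R']@np.asarray(X)+s['t']; return np.array([s['fx']*c[0]/c[2]+s['cx'],s['fy']*c[1]/c[2]+s['cy']])
Z=dict(dial_l_grip=.0945,dial_r_grip=.0945,bolt_grip=.092,dial_l_scale=.072,dial_r_scale=.072,guide=.07,lockbox=0,bowl_mid=.0275,cup_mid=.0375,rod_tray_mid=.011)
E
python3 - <<'E'
from h import *
for c in ["scene","top"]:
    s=optics.snapshot(c); cv2.imwrite(f'pics/{c}0.png',s['color'][:,:,::-1]); print(c,-s['R'].T@s['t'])
    for n,z in Z.items():
        r=optics.landmark_of(c,n)
        for k in r[:2]: print(n,round(k['p'],2),np.round(k['location']),np.round(ray_z(s,k['location'],z),4))
st=state(); print({k:np.round(v,3).tolist() for k,v in st.items()})
E
```

```text
scene [ 0.89714997 -0.45509335  0.78969914]
dial_l_grip 0.77 [276. 210.] [0.5717 0.0081 0.0945]
dial_r_grip 0.94 [233. 275.] [ 0.5891 -0.1698  0.0945]
bolt_grip 0.74 [278. 250.] [ 0.6292 -0.0743  0.092 ]
bolt_grip 0.62 [233. 280.] [ 0.5954 -0.178   0.092 ]
dial_l_scale 0.58 [273. 219.] [ 0.5686 -0.0011  0.072 ]
dial_l_scale 0.38 [235. 280.] [ 0.5882 -0.1668  0.072 ]
dial_r_scale 0.88 [234. 279.] [ 0.5873 -0.166   0.072 ]
dial_r_scale 0.36 [188. 370.] [ 0.6252 -0.3493  0.072 ]
guide 0.58 [291. 258.] [ 0.6543 -0.0652  0.07  ]
lockbox 0.69 [257. 265.] [ 0.577  -0.0833  0.    ]
lockbox 0.31 [275. 249.] [ 0.5885 -0.0261  0.    ]
bowl_mid 0.83 [322. 168.] [0.5646 0.232  0.0275]
cup_mid 0.91 [244. 393.] [ 0.7195 -0.3224  0.0375]
cup_mid 0.49 [277. 216.] [0.5567 0.0331 0.0375]
rod_tray_mid 0.68 [186. 371.] [ 0.5997 -0.3443  0.011 ]
top [0.42855369 0.02572279 1.28509741]
dial_l_grip 0.61 [290. 212.] [ 5.657e-01 -4.000e-04  9.450e-02]
dial_r_grip 0.8 [362. 204.] [ 0.5871 -0.1723  0.0945]
bolt_grip 0.58 [323. 188.] [ 0.6258 -0.0786  0.092 ]
dial_l_scale 0.86 [289. 207.] [0.5798 0.0021 0.072 ]
dial_l_scale 0.54 [200. 211.] [0.567  0.2181 0.072 ]
dial_r_scale 0.94 [357. 200.] [ 0.5989 -0.1651  0.072 ]
guide 0.67 [320. 180.] [ 0.6476 -0.0736  0.07  ]
lockbox 0.72 [322. 211.] [ 0.5799 -0.0864  0.    ]
bowl_mid 0.58 [202. 212.] [0.5686 0.2198 0.0275]
bowl_mid 0.35 [290. 205.] [ 0.5905 -0.0012  0.0275]
cup_mid 0.71 [413. 155.] [ 0.7232 -0.3143  0.0375]
rod_tray_mid 0.78 [424. 204.] [ 0.5996 -0.3476  0.011 ]
{'clock': 1.1, 'q': [-70.91, 17.183, 87.147, -0.0, 75.671, -3.816], 'joint_vel': [-0.041, 0.08, -0.081, -0.09, 0.04, 0.025], 'joint_efforts': [-0.0, -54.335, -36.199, -0.0, 0.001, -0.0], 'position': [0.214, -0.507, 0.202], 'eef_rot': [[0.389, -0.921, -0.0], [-0.921, -0.389, 0.0], [-0.0, 0.0, -1.0]], 'wrist_force': [-0.235, -0.888, -0.359], 'torque': [-0.024, -0.014, -0.003], 'opening': 0.995}
```

View pics/top0.png

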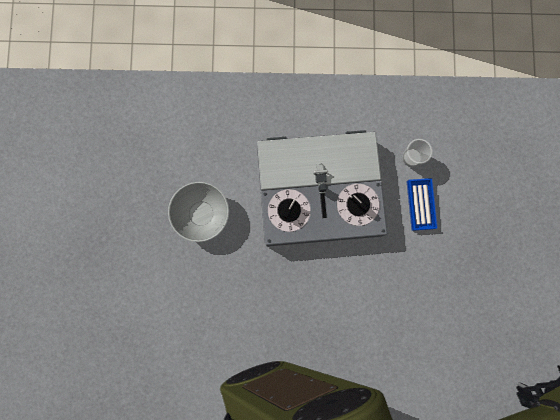

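View pics/scene0.png

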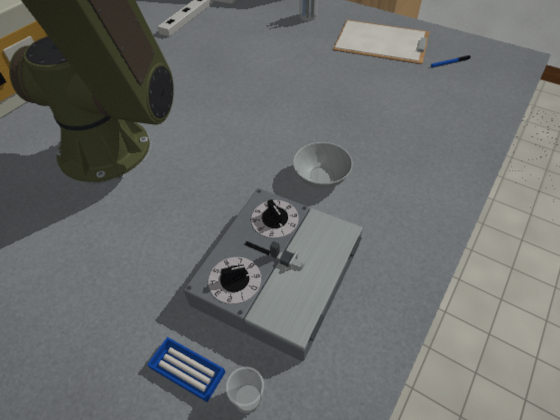

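Run:
```python
from h import *
S={c:optics.snapshot(c) for c in("scene","top")}
C={}
for c,s in S.items():
    # rectify box-top planes: 0.5 mm/px map, u along -y, v along -x
    out=[]
    for z in(.072,.1115):
        xs=np.arange(.72,.46,-.0006); ys=np.arange(.12,-.28,-.0006)
        X,Y=np.meshgrid(xs,ys,indexing='ij'); P=np.stack([X,Y,np.full_like(X,z)],-1)@s['R'].T+s['t']
        mu=(s['fx']*P[...,0]/P[...,2]+s['cx']).astype('f4'); mv=(s['fy']*P[...,1]/P[...,2]+s['cy']).astype('f4')
        out.append(cv2.remap(s['color'],mu,mv,cv2.INTER_CUBIC))
    img=out[0]; 
    hsv=cv2.cvtColor(img,cv2.COLOR_RGB2HSV); print(c,img.shape)
    m=(img.min(2)>185).astype('u1')
    m=cv2.morphologyEx(m,cv2.MORPH_CLOSE,np.ones((9,9)))
    n,l,stt,ce=cv2.connectedComponentsWithStats(m)
    for i in range(1,n):
        if stt[i,4]>3000:
            h,_=cv2.findContours((l==i).astype('u1'),0,1); hull=cv2.convexHull(max(h,key=len)); e=cv2.fitEllipse(hull)
            print(np.round([.72-.0006*e[0][1],.12-.0006*e[0][0]],4),np.round(np.array(e[1])*.6,1))
    cv2.imwrite(f'pics/r_{c}.png',np.vstack([out[0][60:330],out[1][60:330]])[:,:,::-1])
```

```text
scene (434, 667, 3)
top (434, 667, 3)
[0.5725 0.0027] [100.6 101.1]
```

View pics/r_top.png

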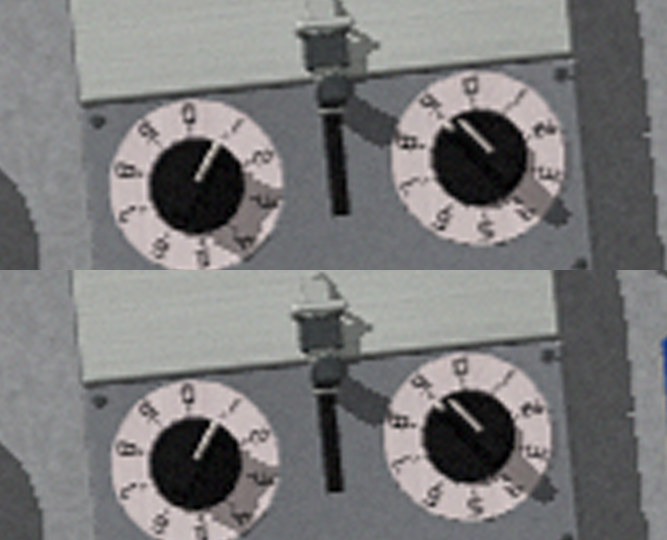

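View pics/r_scene.png

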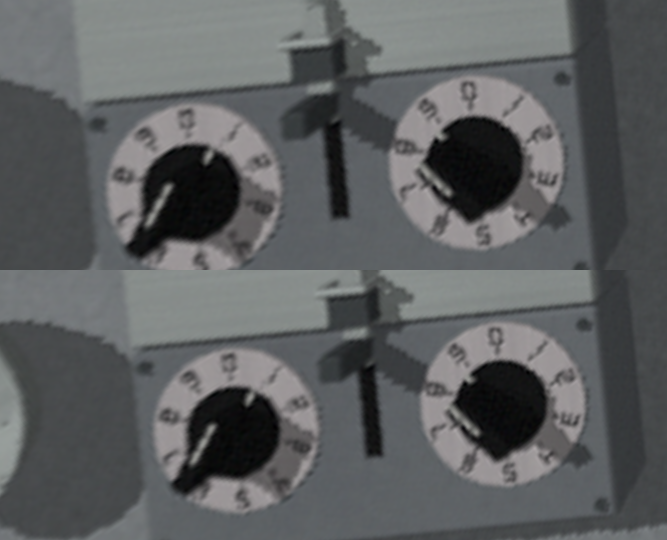

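Emit:
servo_tool:
  targets:
    - {"x": -0.168,"y": -0.477,"z": 0,"wz": -0.38,"gripper": 1}
    - {"x": -0.168,"y": -0.477,"z": 0,"wz": -0.38,"gripper": 1}
    - {"x": -0.168,"y": -0.477,"z": 0,"wz": -0.38,"gripper": 1}
    - {"x": -0.168,"y": -0.477,"z": 0,"wz": -0.38,"gripper": 1}
    - {"x": -0.168,"y": -0.477,"z": 0,"wz": -0.38,"gripper": 1}
    - {"x": -0.168,"y": -0.477,"z": 0,"wz": -0.38,"gripper": 1}
    - {"x": -0.168,"y": -0.477,"z": 0,"wz": -0.38,"gripper": 1}
    - {"x": -0.168,"y": -0.477,"z": 0,"wz": -0.38,"gripper": 1}
    - {"x": -0.168,"y": -0.477,"z": 0,"wz": -0.38,"gripper": 1}
    - {"x": -0.168,"y": -0.477,"z": 0.04,"wz": -0.38,"gripper": 1}
    - {"x": -0.168,"y": -0.477,"z": 0.04,"wz": -0.38,"gripper": 1}
    - {"x": -0.168,"y": -0.477,"z": 0.04,"wz": -0.38,"gripper": 1}
  squeeze: 20

```text
invalid input at $.targets[0]: expected keys wx, wy, wz, x, y, z, gripper
```

Emit:
servo_tool:
  targets:
    - {"wx": 0,"wy": 0,"x": -0.168,"y": -0.477,"z": 0,"wz": -0.38,"gripper": 1}
    - {"wx": 0,"wy": 0,"x": -0.168,"y": -0.477,"z": 0,"wz": -0.38,"gripper": 1}
    - {"wx": 0,"wy": 0,"x": -0.168,"y": -0.477,"z": 0,"wz": -0.38,"gripper": 1}
    - {"wx": 0,"wy": 0,"x": -0.168,"y": -0.477,"z": 0,"wz": -0.38,"gripper": 1}
    - {"wx": 0,"wy": 0,"x": -0.168,"y": -0.477,"z": 0,"wz": -0.38,"gripper": 1}
    - {"wx": 0,"wy": 0,"x": -0.168,"y": -0.477,"z": 0,"wz": -0.38,"gripper": 1}
    - {"wx": 0,"wy": 0,"x": -0.168,"y": -0.477,"z": 0,"wz": -0.38,"gripper": 1}
    - {"wx": 0,"wy": 0,"x": -0.168,"y": -0.477,"z": 0,"wz": -0.38,"gripper": 1}
    - {"wx": 0,"wy": 0,"x": -0.168,"y": -0.477,"z": 0,"wz": -0.38,"gripper": 1}
    - {"wx": 0,"wy": 0,"x": -0.168,"y": -0.477,"z": 0.04,"wz": -0.38,"gripper": 1}
    - {"wx": 0,"wy": 0,"x": -0.168,"y": -0.477,"z": 0.04,"wz": -0.38,"gripper": 1}
    - {"wx": 0,"wy": 0,"x": -0.168,"y": -0.477,"z": 0.04,"wz": -0.38,"gripper": 1}
  squeeze: 20

```text
clock: 2.7
position: [0.5882, -0.167, 0.1638]
eef_rot: [[0.703, -0.712, 0.001], [-0.712, -0.703, -0.001], [0.001, -0.001, -1.0]]
wrist_force: [0.4, -0.8, 0.9]
opening: 1.003
```

Run:
```python
from h import *
ims=[]
for c in("scene","top"):
    s=optics.snapshot(c); st=state(); p=proj(s,st['position'])
    r=optics.landmark_of(c,"dial_r_grip"); 
    for k in r[:2]: print(c,k['p'],np.round(ray_z(s,k['location'],.0945),4),k['location'],p)
    u,v=map(int,proj(s,[.5885,-.1667,.0945])); u=min(max(u,70),489)
    ims.append(cv2.resize(s['color'][v-70:v+70,u-70:u+70],None,fx=2.8,fy=2.8,interpolation=cv2.INTER_CUBIC))
cv2.imwrite('pics/h1.png',np.hstack(ims)[:,:,::-1]); print(np.round(state()['torque'],3))
```

```text
scene 0.71 [ 0.6277 -0.074   0.0945] [277.0, 248.7] [229.23940381 253.92493759]
[ 0.009 -0.036  0.032]
```

View pics/h1.png

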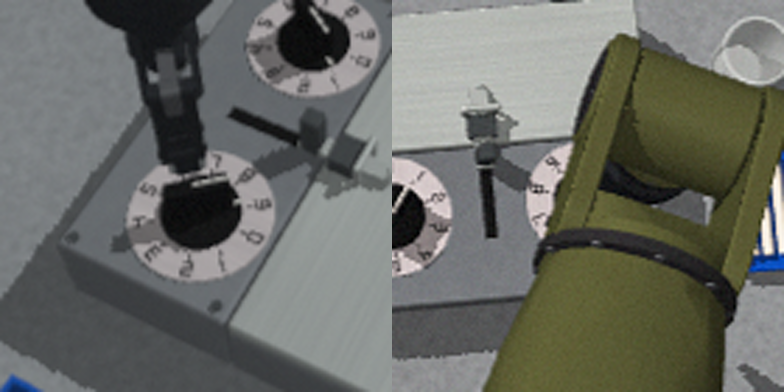

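Emit:
servo_tool:
  targets:
    - {"wx": 0,"wy": 0,"wz": 0,"x": 0,"y": 0,"z": 0.02,"gripper": 1}
    - {"wx": 0,"wy": 0,"wz": 0,"x": 0,"y": 0,"z": 0.035,"gripper": 1}
    - {"wx": 0,"wy": 0,"wz": 0,"x": 0,"y": 0,"z": 0.045,"gripper": 1}
    - {"wx": 0,"wy": 0,"wz": 0,"x": 0,"y": 0,"z": 0.053,"gripper": 1}
    - {"wx": 0,"wy": 0,"wz": 0,"x": 0,"y": 0,"z": 0.06,"gripper": 1}
    - {"wx": 0,"wy": 0,"wz": 0,"x": 0,"y": 0,"z": 0.068,"gripper": 1}
    - {"wx": 0,"wy": 0,"wz": 0,"x": 0,"y": 0,"z": 0.076,"gripper": 1}
    - {"wx": 0,"wy": 0,"wz": 0,"x": 0,"y": 0,"z": 0.078,"gripper": 1}
    - {"wx": 0,"wy": 0,"wz": 0,"x": 0,"y": 0,"z": 0.078,"gripper": 1}
  squeeze: 20

```text
clock: 4.03
position: [0.5881, -0.1662, 0.0843]
eef_rot: [[0.703, -0.711, 0.0], [-0.711, -0.703, -0.0], [0.0, -0.0, -1.0]]
wrist_force: [-0.3, -0.7, 0.2]
opening: 1.001
```

Emit:
servo_tool:
  targets:
    - {"wx": 0,"wy": 0,"wz": 0,"x": 0,"y": 0,"z": 0,"gripper": 0.3}
    - {"wx": 0,"wy": 0,"wz": 0,"x": 0,"y": 0,"z": 0,"gripper": 0}
    - {"wx": 0,"wy": 0,"wz": 0,"x": 0,"y": 0,"z": 0,"gripper": -0.3}
    - {"wx": 0,"wy": 0,"wz": 0,"x": 0,"y": 0,"z": 0,"gripper": -0.5}
    - {"wx": 0,"wy": 0,"wz": 0,"x": 0,"y": 0,"z": 0,"gripper": -0.6}
    - {"wx": 0,"wy": 0,"wz": 0,"x": 0,"y": 0,"z": 0,"gripper": -1}
    - {"wx": 0,"wy": 0,"wz": 0,"x": 0,"y": 0,"z": 0,"gripper": -1}
    - {"wx": 0,"wy": 0,"wz": 0,"x": 0,"y": 0,"z": 0,"gripper": -1}
  squeeze: 20

```text
clock: 5.03
position: [0.5881, -0.1662, 0.0843]
eef_rot: [[0.703, -0.711, 0.0], [-0.711, -0.703, -0.0], [0.0, -0.0, -1.0]]
wrist_force: [-1.0, 0.2, 0.8]
opening: 0.0
```

```bash
cat > s.py <<'E'
from h import *
st=state(); R=st['eef_rot']; print(round(st['clock'],2),'pos',np.round(st['position'],4),'hd',round(float(np.arctan2(R[1][0],R[0][0])),3),'F',np.round(st['wrist_force'],1),'T',np.round(st['torque'],3),'op',round(st['opening'],3),'q6',round(st['q'][5],2))
E
python3 s.py
```

```text
5.03 pos [ 0.5881 -0.1662  0.0843] hd -0.791 F [-1.   0.2  0.8] T [-0.015 -0.03   0.002] op 0.0 q6 26.11
```

Run:
```python
from h import *
s=optics.snapshot("scene"); st=state(); print(proj(s,st['position']), proj(s,np.array(st['position'])+[0,0,.019]))
u,v=map(int,proj(s,[.5885,-.1667,.0945]))
im=cv2.resize(s['color'][v-70:v+60,u-75:u+75],None,fx=4.5,fy=4.5,interpolation=cv2.INTER_CUBIC); print(u,v)
d=s['depth']; print(np.round(d[v-20:v+21:5,u-20:u+21:5],3))
cv2.imwrite('pics/h2.png',im[:,:,::-1])
```

```text
[234.0750942  276.17582341] [233.01772743 271.11436439]
233 273
[[0.857 0.857 0.671 0.676 0.677 0.723 0.86  0.858 0.858]
 [0.849 0.852 0.727 0.677 0.736 0.848 0.847 0.849 0.85 ]
 [0.844 0.841 0.69  0.676 0.692 0.728 0.841 0.844 0.84 ]
 [0.831 0.833 0.787 0.678 0.677 0.678 0.789 0.833 0.834]
 [0.828 0.826 0.783 0.785 0.789 0.794 0.796 0.823 0.824]
 [0.821 0.821 0.795 0.8   0.803 0.808 0.813 0.815 0.821]
 [0.813 0.811 0.809 0.805 0.805 0.806 0.805 0.811 0.812]
 [0.807 0.808 0.806 0.8   0.798 0.801 0.803 0.805 0.804]
 [0.798 0.799 0.799 0.8   0.798 0.796 0.797 0.797 0.798]]
```

View pics/h2.png

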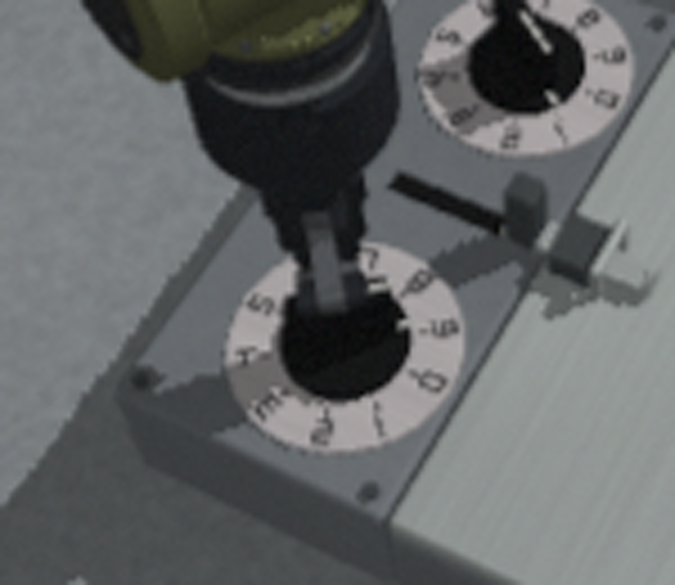

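Run:
```python
from h import *
for c in ("scene","top"):
    s=optics.snapshot(c); d=s['depth']; v,u=np.mgrid[:420,:560]
    P=np.stack([(u-s['cx'])/s['fx']*d,(v-s['cy'])/s['fy']*d,d],-1); W=(P-s['t'])@s['R']
    ok=(d>0)&(abs(W[...,0]-.588)<.13)&(abs(W[...,1]+.166)<.13)
    jx=np.array([.703,-.711]); jy=np.array([-.711,-.703])
    Q=W[ok]; q=Q[:,:2]-[.588,-.166]; a=q@jx; b=q@jy; print(c)
    for z0 in np.arange(.06,.34,.015):
        m=(Q[:,2]>z0)&(Q[:,2]<=z0+.015)
        if m.sum()>3: print('z %.3f n %d  along jaw %s  across %s'%(z0,m.sum(),np.round(np.percentile(a[m],[3,50,97]),3),np.round(np.percentile(b[m],[3,50,97]),3)))
```

```text
scene
z 0.060 n 7246  along jaw [-0.096  0.016  0.105]  across [-0.152 -0.048  0.075]
z 0.075 n 699  along jaw [-0.036  0.003  0.028]  across [-0.132 -0.021  0.026]
z 0.090 n 174  along jaw [-0.035  0.004  0.006]  across [-0.126 -0.017  0.021]
z 0.105 n 139  along jaw [-0.045 -0.004  0.006]  across [-0.094 -0.019  0.022]
z 0.150 n 22  along jaw [0.007 0.012 0.019]  across [-0.012 -0.007  0.013]
z 0.165 n 39  along jaw [0.01  0.015 0.023]  across [-0.013 -0.005  0.014]
z 0.180 n 29  along jaw [0.01  0.015 0.017]  across [-0.016 -0.01   0.017]
z 0.195 n 183  along jaw [0.016 0.054 0.061]  across [-0.016 -0.     0.016]
z 0.210 n 127  along jaw [0.017 0.039 0.05 ]  across [-0.018  0.     0.018]
z 0.225 n 87  along jaw [0.033 0.036 0.04 ]  across [-0.01  -0.001  0.01 ]
z 0.240 n 195  along jaw [0.01  0.033 0.037]  across [-0.034 -0.     0.033]
z 0.255 n 261  along jaw [0.01  0.032 0.037]  across [-0.034 -0.001  0.034]
z 0.270 n 298  along jaw [0.013 0.032 0.037]  across [-0.033 -0.     0.034]
z 0.285 n 352  along jaw [0.004 0.027 0.035]  across [-0.035 -0.006  0.032]
z 0.300 n 265  along 
[... 213 characters left out ...]

z 0.060 n 3186  along jaw [-0.131 -0.034  0.096]  across [-0.159 -0.073 -0.001]
z 0.075 n 360  along jaw [-0.119 -0.021  0.086]  across [-0.15  -0.101 -0.003]
z 0.090 n 36  along jaw [-0.046 -0.017 -0.001]  across [-0.13  -0.117 -0.081]
z 0.105 n 43  along jaw [-0.045 -0.038 -0.029]  across [-0.097 -0.089 -0.081]
z 0.270 n 8  along jaw [-0.035 -0.034 -0.031]  across [-0.011 -0.007 -0.   ]
z 0.285 n 24  along jaw [-0.035 -0.032 -0.01 ]  across [-0.013 -0.003  0.033]
z 0.300 n 35  along jaw [-0.033 -0.031 -0.015]  across [-0.008  0.007  0.029]
z 0.315 n 33  along jaw [-0.033 -0.029 -0.021]  across [0.001 0.013 0.024]
z 0.330 n 9  along jaw [-0.06  -0.014 -0.011]  across [-0.06  -0.032  0.051]
```

```bash
python3 - <<'E'
from h import *
s=optics.snapshot("scene")
for dz in(0,.04,.08): print(dz,'h1 near tip, crop px',np.round((proj(s,[.588+.032,-.166-.032,.177+dz])-[163,203])*2.8),'h2',np.round((proj(s,[.588+.01,-.166-.01,.084+dz])-[158,203])*4.5))
d=s['depth'];v,u=np.mgrid[:420,:560]
P=np.stack([(u-s['cx'])/s['fx']*d,(v-s['cy'])/s['fy']*d,d],-1); W=(P-s['t'])@s['R']
q=W[...,:2]-[.588,-.166]; a=q@[.703,-.711]
for col in (226,229,231,233,236): print(col,[(r,round(float(a[r,col])*1000),round(float(W[r,col,2])*1000)) for r in range(236,286,3)])
st=state(); print(st['q'],st['position'])
E
python3 s.py
```

```text
0 h1 near tip, crop px [194. 191.] h2 [347. 358.]
0.04 h1 near tip, crop px [186. 155.] h2 [337. 309.]
0.08 h1 near tip, crop px [178. 116.] h2 [326. 257.]
226 [(236, 37, 268), (239, 37, 259), (242, 37, 253), (245, 37, 244), (248, 37, 236), (251, 35, 225), (254, 39, 222), (257, 15, 177), (260, 9, 159), (263, 42, 200), (266, 52, 207), (269, 57, 206), (272, 60, 202), (275, 5, 102), (278, 4, 90), (281, 4, 79), (284, 10, 78)]
229 [(236, 36, 265), (239, 37, 259), (242, 35, 248), (245, 35, 240), (248, 37, 235), (251, 37, 226), (254, 38, 219), (257, 42, 217), (260, 46, 214), (263, 50, 212), (266, 54, 208), (269, 58, 205), (272, 61, 202), (275, 5, 100), (278, 6, 90), (281, 5, 78), (284, 11, 77)]
231 [(236, 36, 263), (239, 34, 254), (242, 35, 247), (245, 35, 238), (248, 38, 235), (251, 40, 229), (254, 40, 221), (257, 42, 216), (260, 48, 215), (263, 50, 211), (266, 54, 208), (269, 58, 205), (272, 5, 110), (275, 5, 98), (278, 5, 87), (281, 5, 77), (284, 11, 76)]
233 [(236, 34, 260), (239, 34, 252), (242, 36, 247), (245, 32, 233), (248, 37, 233), (251, 40, 229), (254, 40, 220), (257, 10, 166), (260, 18, 168), (263, 44, 200), (266, 55, 208), (269, 59, 205), (272, 6, 109), (275, 6, 99), (278, 6, 88), (281, 6, 77), (284, 13, 78)]
236 [(236, 33, 258), (239, 33, 250), (242, 18, 221), (245, 18, 213), (248, 18, 203), (251, 17, 193), (254, 15, 180), (257, 15, 171), (260, 12, 157), (263, 45, 200), (266, 57, 209), (269, 59, 204), (272, 5, 105), (275, 4, 94), (278, 6, 87), (281, 8, 78), (284, 14, 77)]
[-1.92148495e+01  3.14145663e+01  8.34302629e+01  2.28313604e-03
  6.51553820e+01  2.61065065e+01] [ 0.58806831 -0.16618824  0.08428279]
5.22 pos [ 0.5881 -0.1662  0.0843] hd -0.791 F [-0.3 -0.4 -0.5] T [-0.029 -0.021 -0.037] op -0.003 q6 26.11
```

Emit:
servo_tool:
  targets:
    - {"wx": 0,"wy": 0,"wz": 0,"x": 0,"y": 0,"z": 0,"gripper": 1}
    - {"wx": 0,"wy": 0,"wz": 0,"x": 0,"y": 0,"z": 0,"gripper": 1}
    - {"wx": 0,"wy": 0,"wz": 0,"x": 0,"y": 0,"z": 0,"gripper": 1}
    - {"wx": 0,"wy": 0,"wz": 0,"x": 0,"y": 0,"z": 0,"gripper": 1}
    - {"wx": 0,"wy": 0,"wz": 0,"x": 0,"y": 0,"z": 0,"gripper": 1}
    - {"wx": 0,"wy": 0,"wz": 0,"x": 0,"y": 0,"z": 0,"gripper": 1}

```text
clock: 5.98
position: [0.5881, -0.1662, 0.0843]
eef_rot: [[0.703, -0.711, 0.0], [-0.711, -0.703, 0.0], [0.0, -0.0, -1.0]]
wrist_force: [0.4, 0.5, -0.5]
opening: 0.999
```

```bash
cat > g.py <<'E'
from h import *
import sys
s=optics.snapshot("scene"); st=state(); p=np.array(st['position']); R=np.array(st['eef_rot'])
d=s['depth'];v,u=np.mgrid[:420,:560]
P=np.stack([(u-s['cx'])/s['fx']*d,(v-s['cy'])/s['fy']*d,d],-1); W=(P-s['t'])@s['R']
q=(W-p)@R  # tool coordinates
m=(d>0)&(abs(q[...,1])<.014)&(abs(q[...,0])<.08)&(W[...,2]>.075)
for r in np.unique(v[m]):
    k=m&(v==r)
    print(r,'n',k.sum(),'tool x %s z-height %s'%(np.round(np.percentile(q[k][:,0],[10,50,90])*1e3),np.round(np.percentile(W[k][:,2],[10,50,90])*1e3)))
u0,v0=map(int,proj(s,p))
cv2.imwrite(sys.argv[1],cv2.resize(s['color'][v0-70:v0+60,u0-75:u0+75],None,fx=4.5,fy=4.5,interpolation=cv2.INTER_CUBIC)[:,:,::-1])
E
python3 g.py pics/h3.png | awk '$1>225'; python3 s.py
```

```text
226 n 19 tool x [25. 32. 34.] z-height [279. 286. 288.]
227 n 19 tool x [27. 32. 34.] z-height [278. 285. 288.]
228 n 19 tool x [28. 34. 35.] z-height [278. 284. 288.]
229 n 19 tool x [30. 34. 35.] z-height [277. 282. 287.]
230 n 18 tool x [32. 34. 36.] z-height [277. 279. 284.]
231 n 19 tool x [33. 34. 35.] z-height [276. 277. 281.]
232 n 18 tool x [34. 35. 36.] z-height [273. 277. 279.]
233 n 19 tool x [34. 36. 37.] z-height [271. 276. 277.]
234 n 19 tool x [34. 36. 37.] z-height [268. 272. 275.]
235 n 18 tool x [34. 36. 37.] z-height [266. 270. 272.]
236 n 19 tool x [34. 36. 37.] z-height [263. 267. 270.]
237 n 19 tool x [34. 36. 37.] z-height [258. 265. 267.]
238 n 19 tool x [34. 36. 37.] z-height [258. 263. 265.]
239 n 18 tool x [34. 36. 37.] z-height [255. 260. 262.]
240 n 18 tool x [34. 35. 36.] z-height [251. 256. 258.]
241 n 18 tool x [34. 35. 37.] z-height [248. 254. 256.]
242 n 19 tool x [35. 36. 37.] z-height [246. 252. 254.]
243 n 18 tool x [34. 36. 37.] z-height [242. 249. 250.]
244 n 18 tool x [29. 36. 38.] z-height [233. 246. 249.]
245 n 18 tool x [28. 35. 37.] z-heig
[... 2247 characters left out ...]
 178. 181.]
286 n 17 tool x [21. 55. 74.] z-height [ 79. 143. 179.]
287 n 14 tool x [23. 53. 55.] z-height [ 78. 136. 141.]
288 n 14 tool x [21. 24. 45.] z-height [ 76.  79. 119.]
289 n 13 tool x [22. 25. 26.] z-height [77. 78. 79.]
290 n 9 tool x [24. 26. 27.] z-height [76. 78. 79.]
291 n 3 tool x [26. 27. 27.] z-height [75. 76. 76.]
293 n 1 tool x [32. 32. 32.] z-height [75. 75. 75.]
296 n 1 tool x [39. 39. 39.] z-height [75. 75. 75.]
297 n 1 tool x [42. 42. 42.] z-height [75. 75. 75.]
299 n 1 tool x [44. 44. 44.] z-height [75. 75. 75.]
302 n 1 tool x [49. 49. 49.] z-height [75. 75. 75.]
6.03 pos [ 0.5881 -0.1662  0.0843] hd -0.791 F [-0.  -0.9  1.2] T [0.001 0.06  0.043] op 0.998 q6 26.11
```

View pics/h3.png

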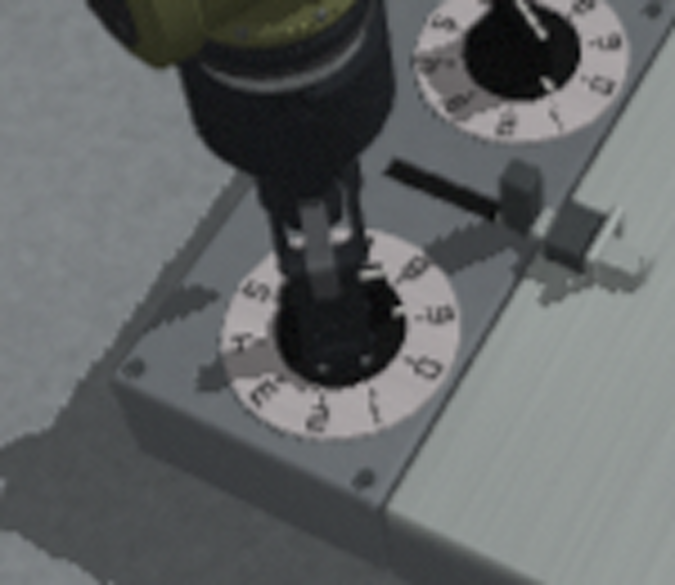

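Emit:
servo_tool:
  targets:
    - {"wx": 0,"wy": 0,"wz": 0,"x": 0,"y": 0,"z": 0.006,"gripper": 1}
    - {"wx": 0,"wy": 0,"wz": 0,"x": 0,"y": 0,"z": 0.012,"gripper": 1}
    - {"wx": 0,"wy": 0,"wz": 0,"x": 0,"y": 0,"z": 0.018,"gripper": 1}
    - {"wx": 0,"wy": 0,"wz": 0,"x": 0,"y": 0,"z": 0.024,"gripper": 1}
    - {"wx": 0,"wy": 0,"wz": 0,"x": 0,"y": 0,"z": 0.03,"gripper": 1}
    - {"wx": 0,"wy": 0,"wz": 0,"x": 0,"y": 0,"z": 0.035,"gripper": 1}
    - {"wx": 0,"wy": 0,"wz": 0,"x": 0,"y": 0,"z": 0.038,"gripper": 1}
    - {"wx": 0,"wy": 0,"wz": 0,"x": 0,"y": 0,"z": 0.038,"gripper": 1}

```text
clock: 7.02
position: [0.588, -0.1662, 0.0461]
eef_rot: [[0.703, -0.711, -0.0], [-0.711, -0.703, 0.0], [-0.0, 0.0, -1.0]]
wrist_force: [-0.4, 0.5, 0.3]
opening: 1.006
```

```bash
python3 g.py pics/h4.png | awk '$1>278'; python3 s.py
```

```text
279 n 17 tool x [65. 67. 68.] z-height [184. 188. 192.]
280 n 17 tool x [41. 67. 68.] z-height [137. 184. 187.]
281 n 16 tool x [38. 67. 68.] z-height [128. 181. 185.]
282 n 17 tool x [59. 68. 69.] z-height [162. 179. 183.]
283 n 16 tool x [66. 68. 69.] z-height [172. 176. 179.]
284 n 15 tool x [66. 69. 69.] z-height [170. 172. 178.]
285 n 16 tool x [59. 69. 69.] z-height [151. 171. 174.]
286 n 17 tool x [49. 69. 70.] z-height [130. 168. 172.]
287 n 16 tool x [47. 70. 71.] z-height [120. 166. 169.]
288 n 15 tool x [69. 70. 71.] z-height [160. 163. 166.]
289 n 15 tool x [63. 70. 71.] z-height [145. 159. 163.]
290 n 16 tool x [63. 66. 71.] z-height [144. 147. 159.]
291 n 15 tool x [65. 67. 71.] z-height [145. 146. 155.]
292 n 15 tool x [67. 69. 71.] z-height [144. 146. 154.]
293 n 15 tool x [69. 70. 72.] z-height [142. 144. 151.]
294 n 15 tool x [71. 72. 72.] z-height [142. 144. 149.]
295 n 14 tool x [72. 73. 74.] z-height [141. 143. 146.]
296 n 12 tool x [54. 72. 73.] z-height [102. 141. 142.]
297 n 12 tool x [53. 55. 73.] z-height [ 98. 102. 140.]
298 n 3 tool x [53. 54. 55.] z-height [ 95.  98. 100.]
299 n 2 tool x [43. 44. 44.] z-height [75. 75. 75.]
7.08 pos [ 0.5881 -0.1662  0.0463] hd -0.791 F [-0.2  0.1 -0.7] T [-0.067 -0.031  0.031] op 1.002 q6 26.1
```

Emit:
servo_tool:
  targets:
    - {"wx": 0,"wy": 0,"wz": 0,"x": 0,"y": 0,"z": 0,"gripper": 0}
    - {"wx": 0,"wy": 0,"wz": 0,"x": 0,"y": 0,"z": 0,"gripper": -0.3}
    - {"wx": 0,"wy": 0,"wz": 0,"x": 0,"y": 0,"z": 0,"gripper": -0.5}
    - {"wx": 0,"wy": 0,"wz": 0,"x": 0,"y": 0,"z": 0,"gripper": -0.6}
    - {"wx": 0,"wy": 0,"wz": 0,"x": 0,"y": 0,"z": 0,"gripper": -0.8}
    - {"wx": 0,"wy": 0,"wz": 0,"x": 0,"y": 0,"z": 0,"gripper": -0.8}
    - {"wx": 0,"wy": 0,"wz": 0,"x": 0,"y": 0,"z": 0,"gripper": -0.8}
    - {"wx": 0,"wy": 0,"wz": 0,"x": 0,"y": 0,"z": 0,"gripper": -0.8}
  squeeze: 20

```text
clock: 8.07
position: [0.5884, -0.1654, 0.0487]
eef_rot: [[0.703, -0.711, 0.001], [-0.711, -0.703, 0.001], [0.0, -0.001, -1.0]]
wrist_force: [-12.0, 9.5, 25.7]
opening: 0.148
```

```bash
python3 s.py
```

```text
8.07 pos [ 0.5884 -0.1654  0.0487] hd -0.791 F [-12.    9.5  25.7] T [1.567 1.898 0.016] op 0.148 q6 26.1
```

Emit:
servo_tool:
  targets:
    - {"wx": 0,"wy": 0,"wz": 0,"x": -0.001,"y": 0,"z": -0.002,"gripper": -0.8}
    - {"wx": 0,"wy": 0,"wz": 0,"x": -0.001,"y": 0,"z": -0.003,"gripper": -0.8}
    - {"wx": 0,"wy": 0,"wz": 0,"x": -0.001,"y": 0,"z": -0.003,"gripper": -0.8}
  squeeze: 20

```text
clock: 8.45
position: [0.5882, -0.1653, 0.049]
eef_rot: [[0.703, -0.711, 0.002], [-0.711, -0.703, -0.0], [0.001, -0.001, -1.0]]
wrist_force: [9.9, 2.0, -7.0]
opening: 0.149
```

```bash
python3 s.py
```

```text
8.45 pos [ 0.5882 -0.1653  0.049 ] hd -0.791 F [ 9.9  2.  -7. ] T [ 0.131 -1.514  0.044] op 0.149 q6 26.14
```

Emit:
servo_tool:
  targets:
    - {"wx": 0,"wy": 0,"wz": -0.02,"x": 0,"y": 0,"z": 0.0005,"gripper": -0.8}
    - {"wx": 0,"wy": 0,"wz": -0.06,"x": 0,"y": 0,"z": 0.0005,"gripper": -0.8}
    - {"wx": 0,"wy": 0,"wz": -0.12,"x": 0,"y": 0,"z": 0.0005,"gripper": -0.8}
    - {"wx": 0,"wy": 0,"wz": -0.18,"x": 0,"y": 0,"z": 0.0005,"gripper": -0.8}
    - {"wx": 0,"wy": 0,"wz": -0.24,"x": 0,"y": 0,"z": 0.0005,"gripper": -0.8}
    - {"wx": 0,"wy": 0,"wz": -0.3,"x": 0,"y": 0,"z": 0.0005,"gripper": -0.8}
  squeeze: 20

```text
clock: 9.2
position: [0.5879, -0.1651, 0.0489]
eef_rot: [[0.883, -0.47, 0.001], [-0.47, -0.883, 0.0], [0.001, -0.001, -1.0]]
wrist_force: [3.3, 3.3, 0.3]
opening: 0.147
```

```bash
python3 s.py
```

```text
9.2 pos [ 0.5879 -0.1651  0.0489] hd -0.489 F [3.3 3.3 0.3] T [ 0.567 -0.572 -0.15 ] op 0.147 q6 8.85
```

Emit:
servo_tool:
  targets:
    - {"wx": 0,"wy": 0,"wz": -0.05,"x": 0,"y": 0,"z": 0,"gripper": -0.8}
    - {"wx": 0,"wy": 0,"wz": -0.11,"x": 0,"y": 0,"z": 0,"gripper": -0.8}
    - {"wx": 0,"wy": 0,"wz": -0.17,"x": 0,"y": 0,"z": 0,"gripper": -0.8}
    - {"wx": 0,"wy": 0,"wz": -0.23,"x": 0,"y": 0,"z": 0,"gripper": -0.8}
    - {"wx": 0,"wy": 0,"wz": -0.28,"x": 0,"y": 0,"z": 0,"gripper": -0.8}
    - {"wx": 0,"wy": 0,"wz": -0.32,"x": 0,"y": 0,"z": 0,"gripper": -0.8}
    - {"wx": 0,"wy": 0,"wz": -0.34,"x": 0,"y": 0,"z": 0,"gripper": -0.8}
  squeeze: 20

```text
clock: 10.07
position: [0.5874, -0.1649, 0.0489]
eef_rot: [[0.989, -0.15, 0.0], [-0.15, -0.989, 0.001], [-0.0, -0.001, -1.0]]
wrist_force: [-0.4, 6.1, 2.2]
opening: 0.15
```

```bash
python3 s.py
```

```text
10.07 pos [ 0.5874 -0.1649  0.0489] hd -0.15 F [-0.4  6.1  2.2] T [ 0.908 -0.044 -0.147] op 0.15 q6 -10.56
```

Emit:
servo_tool:
  targets:
    - {"wx": 0,"wy": 0,"wz": -0.015,"x": 0,"y": 0,"z": 0,"gripper": -0.8}
    - {"wx": 0,"wy": 0,"wz": -0.03,"x": 0,"y": 0,"z": 0,"gripper": -0.8}
    - {"wx": 0,"wy": 0,"wz": -0.045,"x": 0,"y": 0,"z": 0,"gripper": -0.8}
    - {"wx": 0,"wy": 0,"wz": -0.06,"x": 0,"y": 0,"z": 0,"gripper": -0.8}
  squeeze: 20

```text
clock: 10.58
position: [0.5874, -0.1649, 0.0489]
eef_rot: [[0.996, -0.091, -0.0], [-0.091, -0.996, 0.001], [-0.0, -0.001, -1.0]]
wrist_force: [-0.6, 6.2, 3.6]
opening: 0.15
```

```bash
python3 s.py
```

```text
10.57 pos [ 0.5874 -0.1649  0.0489] hd -0.091 F [-0.6  6.2  3.6] T [ 0.952  0.136 -0.188] op 0.15 q6 -13.96
```

Emit:
servo_tool:
  targets:
    - {"wx": 0,"wy": 0,"wz": -0.03,"x": 0,"y": 0,"z": 0,"gripper": -0.8}
    - {"wx": 0,"wy": 0,"wz": -0.06,"x": 0,"y": 0,"z": 0,"gripper": -0.8}
    - {"wx": 0,"wy": 0,"wz": -0.09,"x": 0,"y": 0,"z": 0,"gripper": -0.8}
    - {"wx": 0,"wy": 0,"wz": -0.12,"x": 0,"y": 0,"z": 0,"gripper": -0.8}
    - {"wx": 0,"wy": 0,"wz": -0.14,"x": 0,"y": 0,"z": 0,"gripper": -0.8}
  squeeze: 20

```text
clock: 11.2
position: [0.5872, -0.1649, 0.0489]
eef_rot: [[0.999, 0.05, -0.001], [0.05, -0.999, 0.001], [-0.001, -0.001, -1.0]]
wrist_force: [-2.9, 5.9, 4.6]
opening: 0.15
```

```bash
python3 s.py
```

```text
11.2 pos [ 0.5872 -0.1649  0.0489] hd 0.05 F [-2.9  5.9  4.6] T [ 0.94   0.388 -0.204] op 0.15 q6 -22.0
```

Emit:
servo_tool:
  targets:
    - {"wx": 0,"wy": 0,"wz": -0.015,"x": 0,"y": 0,"z": 0,"gripper": -0.8}
    - {"wx": 0,"wy": 0,"wz": -0.03,"x": 0,"y": 0,"z": 0,"gripper": -0.8}
    - {"wx": 0,"wy": 0,"wz": -0.045,"x": 0,"y": 0,"z": 0,"gripper": -0.8}
    - {"wx": 0,"wy": 0,"wz": -0.06,"x": 0,"y": 0,"z": 0,"gripper": -0.8}
  squeeze: 20

```text
clock: 11.7
position: [0.5871, -0.1649, 0.0489]
eef_rot: [[0.994, 0.109, -0.001], [0.109, -0.994, 0.001], [-0.001, -0.001, -1.0]]
wrist_force: [-3.9, 4.9, 3.8]
opening: 0.151
```

```bash
python3 s.py
```

```text
11.7 pos [ 0.5871 -0.1649  0.0489] hd 0.109 F [-3.9  4.9  3.8] T [ 0.917  0.52  -0.132] op 0.151 q6 -25.42
```

Emit:
servo_tool:
  targets:
    - {"wx": 0,"wy": 0,"wz": -0.015,"x": 0,"y": 0,"z": 0,"gripper": -0.8}
    - {"wx": 0,"wy": 0,"wz": -0.03,"x": 0,"y": 0,"z": 0,"gripper": -0.8}
    - {"wx": 0,"wy": 0,"wz": -0.045,"x": 0,"y": 0,"z": 0,"gripper": -0.8}
  squeeze: 20

```text
clock: 12.08
position: [0.587, -0.1649, 0.0489]
eef_rot: [[0.988, 0.154, -0.001], [0.154, -0.988, 0.001], [-0.001, -0.001, -1.0]]
wrist_force: [-3.7, 5.5, 5.5]
opening: 0.145
```

```bash
python3 s.py
```

```text
12.07 pos [ 0.587  -0.1649  0.0489] hd 0.154 F [-3.7  5.5  5.5] T [ 0.931  0.603 -0.167] op 0.145 q6 -28.0
```

Emit:
servo_tool:
  targets:
    - {"wx": 0,"wy": 0,"wz": -0.015,"x": 0,"y": 0,"z": 0,"gripper": -0.8}
    - {"wx": 0,"wy": 0,"wz": -0.03,"x": 0,"y": 0,"z": 0,"gripper": -0.8}
    - {"wx": 0,"wy": 0,"wz": -0.045,"x": 0,"y": 0,"z": 0,"gripper": -0.8}
  squeeze: 20

```text
clock: 12.45
position: [0.587, -0.165, 0.0489]
eef_rot: [[0.98, 0.198, -0.001], [0.198, -0.98, 0.001], [-0.001, -0.001, -1.0]]
wrist_force: [-4.6, 5.0, 4.7]
opening: 0.148
```

```bash
python3 s.py
```

```text
12.45 pos [ 0.587  -0.165   0.0489] hd 0.199 F [-4.6  5.   4.7] T [ 0.893  0.604 -0.173] op 0.148 q6 -30.58
```

Emit:
servo_tool:
  targets:
    - {"wx": 0,"wy": 0,"wz": -0.015,"x": 0,"y": 0,"z": 0,"gripper": -0.8}
    - {"wx": 0,"wy": 0,"wz": -0.03,"x": 0,"y": 0,"z": 0,"gripper": -0.8}
    - {"wx": 0,"wy": 0,"wz": -0.045,"x": 0,"y": 0,"z": 0,"gripper": -0.8}
  squeeze: 20

```text
clock: 12.82
position: [0.5869, -0.165, 0.0489]
eef_rot: [[0.97, 0.242, -0.001], [0.242, -0.97, 0.001], [-0.001, -0.001, -1.0]]
wrist_force: [-6.2, 5.6, 6.0]
opening: 0.153
```

```bash
python3 s.py
```

```text
12.82 pos [ 0.5869 -0.165   0.0489] hd 0.244 F [-6.2  5.6  6. ] T [ 0.897  0.749 -0.183] op 0.153 q6 -33.16
```

Emit:
servo_tool:
  targets:
    - {"wx": 0,"wy": 0,"wz": -0.015,"x": 0,"y": 0,"z": 0,"gripper": -0.8}
    - {"wx": 0,"wy": 0,"wz": -0.03,"x": 0,"y": 0,"z": 0,"gripper": -0.8}
    - {"wx": 0,"wy": 0,"wz": -0.045,"x": 0,"y": 0,"z": 0,"gripper": -0.8}
  squeeze: 20

```text
clock: 13.2
position: [0.5868, -0.165, 0.0489]
eef_rot: [[0.959, 0.285, -0.001], [0.285, -0.959, 0.001], [-0.001, -0.001, -1.0]]
wrist_force: [-5.7, 5.7, 6.3]
opening: 0.148
```

```bash
python3 s.py
```

```text
13.2 pos [ 0.5868 -0.165   0.0489] hd 0.289 F [-5.7  5.7  6.3] T [ 0.846  0.888 -0.124] op 0.148 q6 -35.73
```

Emit:
servo_tool:
  targets:
    - {"wx": 0,"wy": 0,"wz": -0.015,"x": 0,"y": 0,"z": 0,"gripper": -0.8}
    - {"wx": 0,"wy": 0,"wz": -0.03,"x": 0,"y": 0,"z": 0,"gripper": -0.8}
    - {"wx": 0,"wy": 0,"wz": -0.045,"x": 0,"y": 0,"z": 0,"gripper": -0.8}
  squeeze: 20

```text
clock: 13.58
position: [0.5868, -0.165, 0.0489]
eef_rot: [[0.945, 0.328, -0.002], [0.328, -0.945, 0.001], [-0.001, -0.001, -1.0]]
wrist_force: [-7.3, 5.1, 5.3]
opening: 0.154
```

```bash
python3 s.py
```

```text
13.57 pos [ 0.5868 -0.165   0.0489] hd 0.334 F [-7.3  5.1  5.3] T [ 0.886  0.94  -0.215] op 0.154 q6 -38.31
```

Emit:
servo_tool:
  targets:
    - {"wx": 0,"wy": 0,"wz": -0.015,"x": 0,"y": 0,"z": 0,"gripper": -0.8}
    - {"wx": 0,"wy": 0,"wz": -0.03,"x": 0,"y": 0,"z": 0,"gripper": -0.8}
    - {"wx": 0,"wy": 0,"wz": -0.045,"x": 0,"y": 0,"z": 0,"gripper": -0.8}
  squeeze: 20

```text
clock: 13.95
position: [0.5867, -0.165, 0.0489]
eef_rot: [[0.929, 0.37, -0.002], [0.37, -0.929, 0.001], [-0.001, -0.001, -1.0]]
wrist_force: [-6.5, 5.2, 5.7]
opening: 0.151
```

```bash
python3 s.py
```

```text
13.95 pos [ 0.5867 -0.165   0.0489] hd 0.379 F [-6.5  5.2  5.7] T [ 0.821  1.013 -0.148] op 0.151 q6 -40.89
```

Emit:
servo_tool:
  targets:
    - {"wx": 0,"wy": 0,"wz": -0.015,"x": 0,"y": 0,"z": 0,"gripper": -0.8}
    - {"wx": 0,"wy": 0,"wz": -0.03,"x": 0,"y": 0,"z": 0,"gripper": -0.8}
    - {"wx": 0,"wy": 0,"wz": -0.045,"x": 0,"y": 0,"z": 0,"gripper": -0.8}
  squeeze: 20

```text
clock: 14.32
position: [0.5867, -0.165, 0.0489]
eef_rot: [[0.911, 0.412, -0.002], [0.412, -0.911, 0.001], [-0.001, -0.002, -1.0]]
wrist_force: [-7.1, 5.4, 6.8]
opening: 0.149
```

```bash
python3 s.py
```

```text
14.32 pos [ 0.5867 -0.165   0.0489] hd 0.424 F [-7.1  5.4  6.8] T [ 0.807  1.097 -0.12 ] op 0.149 q6 -43.47
```

Emit:
servo_tool:
  targets:
    - {"wx": 0,"wy": 0,"wz": -0.015,"x": 0,"y": 0,"z": 0,"gripper": -0.8}
    - {"wx": 0,"wy": 0,"wz": -0.03,"x": 0,"y": 0,"z": 0,"gripper": -0.8}
    - {"wx": 0,"wy": 0,"wz": -0.045,"x": 0,"y": 0,"z": 0,"gripper": -0.8}
  squeeze: 20

```text
clock: 14.7
position: [0.5866, -0.165, 0.0489]
eef_rot: [[0.892, 0.452, -0.002], [0.452, -0.892, 0.001], [-0.001, -0.002, -1.0]]
wrist_force: [-7.4, 5.2, 6.9]
opening: 0.148
```

```bash
python3 s.py
```

```text
14.7 pos [ 0.5866 -0.165   0.0489] hd 0.469 F [-7.4  5.2  6.9] T [ 0.79   1.167 -0.153] op 0.148 q6 -46.05
```

Emit:
servo_tool:
  targets:
    - {"wx": 0,"wy": 0,"wz": -0.015,"x": 0,"y": 0,"z": 0,"gripper": -0.8}
    - {"wx": 0,"wy": 0,"wz": -0.03,"x": 0,"y": 0,"z": 0,"gripper": -0.8}
    - {"wx": 0,"wy": 0,"wz": -0.045,"x": 0,"y": 0,"z": 0,"gripper": -0.8}
  squeeze: 20

```text
clock: 15.08
position: [0.5866, -0.1651, 0.0489]
eef_rot: [[0.871, 0.492, -0.002], [0.492, -0.871, 0.001], [-0.001, -0.002, -1.0]]
wrist_force: [-8.8, 4.4, 7.6]
opening: 0.148
```

```bash
python3 s.py
```

```text
15.07 pos [ 0.5866 -0.1651  0.0489] hd 0.514 F [-8.8  4.4  7.6] T [ 0.74   1.255 -0.14 ] op 0.148 q6 -48.63
```

Emit:
servo_tool:
  targets:
    - {"wx": 0,"wy": 0,"wz": -0.015,"x": -0.0002,"y": -0.0004,"z": -0.0003,"gripper": -0.8}
    - {"wx": 0,"wy": 0,"wz": -0.03,"x": -0.0002,"y": -0.0004,"z": -0.0003,"gripper": -0.8}
    - {"wx": 0,"wy": 0,"wz": -0.045,"x": -0.0002,"y": -0.0004,"z": -0.0003,"gripper": -0.8}
  squeeze: 20

```text
clock: 15.45
position: [0.5865, -0.1651, 0.0489]
eef_rot: [[0.847, 0.531, -0.001], [0.531, -0.847, 0.001], [-0.001, -0.001, -1.0]]
wrist_force: [-5.7, 3.1, 3.4]
opening: 0.147
```

```bash
python3 s.py
```

```text
15.45 pos [ 0.5865 -0.1651  0.0489] hd 0.56 F [-5.7  3.1  3.4] T [ 0.614  0.867 -0.025] op 0.147 q6 -51.23
```

Emit:
servo_tool:
  targets:
    - {"wx": 0,"wy": 0,"wz": -0.01,"x": 0,"y": 0,"z": 0,"gripper": -0.8}
    - {"wx": 0,"wy": 0,"wz": -0.02,"x": 0,"y": 0,"z": 0,"gripper": -0.8}
    - {"wx": 0,"wy": 0,"wz": -0.03,"x": 0,"y": 0,"z": 0,"gripper": -0.8}
  squeeze: 20

```text
clock: 15.82
position: [0.5864, -0.1651, 0.0489]
eef_rot: [[0.831, 0.556, -0.002], [0.556, -0.831, 0.0], [-0.001, -0.001, -1.0]]
wrist_force: [-5.9, 3.1, 2.5]
opening: 0.147
```

```bash
python3 s.py
```

```text
15.82 pos [ 0.5864 -0.1651  0.0489] hd 0.589 F [-5.9  3.1  2.5] T [ 0.538  0.947 -0.054] op 0.147 q6 -52.94
```

Emit:
servo_tool:
  targets:
    - {"wx": 0,"wy": 0,"wz": -0.01,"x": 0,"y": 0,"z": 0,"gripper": -0.8}
    - {"wx": 0,"wy": 0,"wz": -0.02,"x": 0,"y": 0,"z": 0,"gripper": -0.8}
    - {"wx": 0,"wy": 0,"wz": -0.03,"x": 0,"y": 0,"z": 0,"gripper": -0.8}
  squeeze: 20

```text
clock: 16.2
position: [0.5864, -0.1652, 0.0489]
eef_rot: [[0.814, 0.58, -0.001], [0.58, -0.814, 0.0], [-0.001, -0.001, -1.0]]
wrist_force: [-7.2, 2.5, 3.0]
opening: 0.144
```

```bash
python3 s.py
```

```text
16.2 pos [ 0.5864 -0.1652  0.0489] hd 0.619 F [-7.2  2.5  3. ] T [ 0.468  0.898 -0.282] op 0.144 q6 -54.64
```

Emit:
servo_tool:
  targets:
    - {"wx": 0,"wy": 0,"wz": -0.006,"x": 0,"y": 0,"z": 0,"gripper": -0.8}
    - {"wx": 0,"wy": 0,"wz": -0.012,"x": 0,"y": 0,"z": 0,"gripper": -0.8}
  squeeze: 20

```text
clock: 16.45
position: [0.5865, -0.1651, 0.0489]
eef_rot: [[0.808, 0.59, -0.001], [0.59, -0.808, 0.001], [-0.001, -0.001, -1.0]]
wrist_force: [-7.0, 2.8, 2.5]
opening: 0.146
```

```bash
python3 s.py
```

```text
16.45 pos [ 0.5865 -0.1651  0.0489] hd 0.631 F [-7.   2.8  2.5] T [ 0.477  0.892 -0.406] op 0.146 q6 -55.31
```

Emit:
servo_tool:
  targets:
    - {"wx": 0,"wy": 0,"wz": 0.015,"x": 0,"y": 0,"z": 0,"gripper": -0.8}
    - {"wx": 0,"wy": 0,"wz": 0.03,"x": 0,"y": 0,"z": 0,"gripper": -0.8}
    - {"wx": 0,"wy": 0,"wz": 0.03,"x": 0,"y": 0,"z": 0,"gripper": 1}
    - {"wx": 0,"wy": 0,"wz": 0.03,"x": 0,"y": 0,"z": 0,"gripper": 1}
    - {"wx": 0,"wy": 0,"wz": 0.03,"x": 0,"y": 0,"z": 0,"gripper": 1}
    - {"wx": 0,"wy": 0,"wz": 0.03,"x": 0,"y": 0,"z": 0,"gripper": 1}
    - {"wx": 0,"wy": 0,"wz": 0.03,"x": 0,"y": 0,"z": -0.03,"gripper": 1}
    - {"wx": 0,"wy": 0,"wz": 0.03,"x": 0,"y": 0,"z": -0.07,"gripper": 1}
    - {"wx": 0,"wy": 0,"wz": 0.03,"x": 0,"y": 0,"z": -0.07,"gripper": 1}
    - {"wx": 0,"wy": 0,"wz": 0.03,"x": 0,"y": 0,"z": -0.07,"gripper": 1}
  squeeze: 20

```text
clock: 17.7
position: [0.5867, -0.1651, 0.1184]
eef_rot: [[0.825, 0.566, -0.001], [0.566, -0.825, 0.0], [-0.0, -0.001, -1.0]]
wrist_force: [-0.3, -0.7, -0.8]
opening: 0.999
```

```bash
python3 s.py; python3 -c "
import numpy as np
from plant import state
st=state();R=np.array(st['eef_rot']);print(np.round(R.T@(np.array([.570,.0043,st['position'][2]])-st['position']),4))"
```

```text
17.7 pos [ 0.5867 -0.1651  0.1184] hd 0.601 F [-0.3 -0.7 -0.8] T [-0.058 -0.029 -0.007] op 0.999 q6 -53.6
[ 8.200e-02 -1.492e-01  1.000e-04]
```

Emit:
servo_tool:
  targets:
    - {"wx": 0,"wy": 0,"wz": -0.435,"x": 0.082,"y": -0.149,"z": 0,"gripper": 1}
    - {"wx": 0,"wy": 0,"wz": -0.435,"x": 0.082,"y": -0.149,"z": 0,"gripper": 1}
    - {"wx": 0,"wy": 0,"wz": -0.435,"x": 0.082,"y": -0.149,"z": 0,"gripper": 1}
    - {"wx": 0,"wy": 0,"wz": -0.435,"x": 0.082,"y": -0.149,"z": 0,"gripper": 1}
    - {"wx": 0,"wy": 0,"wz": -0.435,"x": 0.082,"y": -0.149,"z": 0,"gripper": 1}
  squeeze: 20

```text
clock: 18.32
position: [0.5701, 0.0036, 0.1182]
eef_rot: [[0.51, 0.86, -0.001], [0.86, -0.51, -0.0], [-0.001, -0.001, -1.0]]
wrist_force: [-0.2, 0.2, -0.1]
opening: 1.001
```

```bash
python3 s.py
python3 - <<'E'
from h import *
s=optics.snapshot("scene")
outs=[]
for z in(.072,.1115):
    xs=np.arange(.70,.48,-.0007); ys=np.arange(.1,-.26,-.0007)
    X,Y=np.meshgrid(xs,ys,indexing='ij'); P=np.stack([X,Y,np.full_like(X,z)],-1)@s['R'].T+s['t']
    outs.append(cv2.remap(s['color'],(s['fx']*P[...,0]/P[...,2]+s['cx']).astype('f4'),(s['fy']*P[...,1]/P[...,2]+s['cy']).astype('f4'),cv2.INTER_CUBIC))
im=np.vstack([outs[0][40:],outs[1][40:]]); cv2.imwrite('pics/h5.png',im[:,:,::-1]); print(im.shape)
E
```

```text
18.32 pos [0.5701 0.0036 0.1182] hd 1.036 F [-0.2  0.2 -0.1] T [ 0.024 -0.022 -0.071] op 1.001 q6 -62.64
(550, 515, 3)
```

View pics/h5.png

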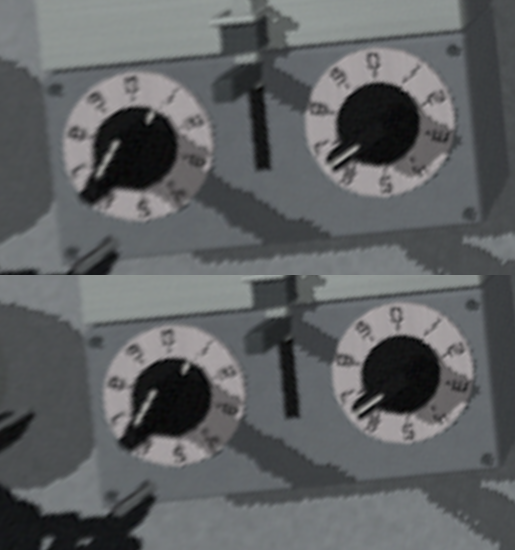

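Emit:
servo_tool:
  targets:
    - {"wx": 0,"wy": 0,"wz": 0,"x": 0,"y": 0,"z": 0.03,"gripper": 1}
    - {"wx": 0,"wy": 0,"wz": 0,"x": 0,"y": 0,"z": 0.042,"gripper": 1}
    - {"wx": 0,"wy": 0,"wz": 0,"x": 0,"y": 0,"z": 0.052,"gripper": 1}
    - {"wx": 0,"wy": 0,"wz": 0,"x": 0,"y": 0,"z": 0.06,"gripper": 1}
    - {"wx": 0,"wy": 0,"wz": 0,"x": 0,"y": 0,"z": 0.066,"gripper": 1}
    - {"wx": 0,"wy": 0,"wz": 0,"x": 0,"y": 0,"z": 0.068,"gripper": 0}
    - {"wx": 0,"wy": 0,"wz": 0,"x": 0,"y": 0,"z": 0.068,"gripper": -0.3}
    - {"wx": 0,"wy": 0,"wz": 0,"x": 0,"y": 0,"z": 0.068,"gripper": -0.5}
    - {"wx": 0,"wy": 0,"wz": 0,"x": 0,"y": 0,"z": 0.068,"gripper": -0.6}
    - {"wx": 0,"wy": 0,"wz": 0,"x": 0,"y": 0,"z": 0.068,"gripper": -0.8}
    - {"wx": 0,"wy": 0,"wz": 0,"x": 0,"y": 0,"z": 0.068,"gripper": -0.8}
    - {"wx": 0,"wy": 0,"wz": 0,"x": 0,"y": 0,"z": 0.068,"gripper": -0.8}
  squeeze: 20

```text
clock: 19.88
position: [0.5698, 0.0033, 0.0514]
eef_rot: [[0.51, 0.86, -0.001], [0.86, -0.51, -0.001], [-0.001, -0.001, -1.0]]
wrist_force: [-7.6, -5.5, 6.4]
opening: 0.146
```

```bash
python3 s.py
```

```text
19.88 pos [0.5698 0.0033 0.0514] hd 1.036 F [-7.6 -5.5  6.4] T [-0.788  1.093 -0.039] op 0.146 q6 -62.63
```

Emit:
servo_tool:
  targets:
    - {"wx": 0,"wy": 0,"wz": 0.02,"x": -0.0005,"y": 0,"z": -0.0005,"gripper": -0.8}
    - {"wx": 0,"wy": 0,"wz": 0.06,"x": -0.0005,"y": 0,"z": -0.0005,"gripper": -0.8}
    - {"wx": 0,"wy": 0,"wz": 0.12,"x": -0.0005,"y": 0,"z": -0.0005,"gripper": -0.8}
    - {"wx": 0,"wy": 0,"wz": 0.18,"x": -0.0005,"y": 0,"z": -0.0005,"gripper": -0.8}
    - {"wx": 0,"wy": 0,"wz": 0.24,"x": -0.0005,"y": 0,"z": -0.0005,"gripper": -0.8}
    - {"wx": 0,"wy": 0,"wz": 0.3,"x": -0.0005,"y": 0,"z": -0.0005,"gripper": -0.8}
  squeeze: 20

```text
clock: 20.62
position: [0.5699, 0.0034, 0.0514]
eef_rot: [[0.743, 0.67, -0.001], [0.67, -0.743, -0.0], [-0.001, -0.0, -1.0]]
wrist_force: [-2.2, -2.2, -1.0]
opening: 0.147
```

```bash
python3 s.py
```

```text
20.62 pos [0.5699 0.0034 0.0514] hd 0.734 F [-2.2 -2.2 -1. ] T [-0.252  0.147  0.148] op 0.147 q6 -45.37
```

Emit:
servo_tool:
  targets:
    - {"wx": 0,"wy": 0,"wz": 0.05,"x": 0,"y": 0,"z": 0,"gripper": -0.8}
    - {"wx": 0,"wy": 0,"wz": 0.11,"x": 0,"y": 0,"z": 0,"gripper": -0.8}
    - {"wx": 0,"wy": 0,"wz": 0.17,"x": 0,"y": 0,"z": 0,"gripper": -0.8}
    - {"wx": 0,"wy": 0,"wz": 0.23,"x": 0,"y": 0,"z": 0,"gripper": -0.8}
    - {"wx": 0,"wy": 0,"wz": 0.29,"x": 0,"y": 0,"z": 0,"gripper": -0.8}
    - {"wx": 0,"wy": 0,"wz": 0.35,"x": 0,"y": 0,"z": 0,"gripper": -0.8}
    - {"wx": 0,"wy": 0,"wz": 0.4,"x": 0,"y": 0,"z": 0,"gripper": -0.8}
  squeeze: 20

```text
clock: 21.5
position: [0.5701, 0.0036, 0.0515]
eef_rot: [[0.945, 0.328, 0.0], [0.328, -0.945, -0.0], [0.0, 0.0, -1.0]]
wrist_force: [0.8, -0.2, -2.5]
opening: 0.148
```

```bash
python3 s.py
```

```text
21.5 pos [0.5701 0.0036 0.0515] hd 0.334 F [ 0.8 -0.2 -2.5] T [-0.112 -0.223  0.198] op 0.148 q6 -22.46
```

Emit:
servo_tool:
  targets:
    - {"wx": 0,"wy": 0,"wz": 0.03,"x": 0,"y": 0,"z": 0,"gripper": -0.8}
    - {"wx": 0,"wy": 0,"wz": 0.06,"x": 0,"y": 0,"z": 0,"gripper": -0.8}
    - {"wx": 0,"wy": 0,"wz": 0.09,"x": 0,"y": 0,"z": 0,"gripper": -0.8}
    - {"wx": 0,"wy": 0,"wz": 0.12,"x": 0,"y": 0,"z": 0,"gripper": -0.8}
    - {"wx": 0,"wy": 0,"wz": 0.15,"x": 0,"y": 0,"z": 0,"gripper": -0.8}
  squeeze: 20

```text
clock: 22.12
position: [0.5702, 0.0036, 0.0515]
eef_rot: [[0.983, 0.183, 0.0], [0.183, -0.983, 0.0], [0.0, -0.0, -1.0]]
wrist_force: [4.2, -0.6, -7.1]
opening: 0.147
```

```bash
python3 s.py
```

```text
22.12 pos [0.5702 0.0036 0.0515] hd 0.184 F [ 4.2 -0.6 -7.1] T [-0.095 -0.726  0.185] op 0.147 q6 -13.87
```

Emit:
servo_tool:
  targets:
    - {"wx": 0,"wy": 0,"wz": 0.015,"x": 0,"y": 0,"z": 0,"gripper": -0.8}
    - {"wx": 0,"wy": 0,"wz": 0.03,"x": 0,"y": 0,"z": 0,"gripper": -0.8}
    - {"wx": 0,"wy": 0,"wz": 0.045,"x": 0,"y": 0,"z": 0,"gripper": -0.8}
  squeeze: 20

```text
clock: 22.5
position: [0.5702, 0.0036, 0.0515]
eef_rot: [[0.99, 0.14, 0.0], [0.14, -0.99, -0.0], [0.0, 0.0, -1.0]]
wrist_force: [5.2, -0.5, -8.2]
opening: 0.149
```

```bash
python3 s.py
```

```text
22.5 pos [0.5702 0.0036 0.0515] hd 0.14 F [ 5.2 -0.5 -8.2] T [-0.036 -0.909  0.138] op 0.149 q6 -11.35
```

Emit:
servo_tool:
  targets:
    - {"wx": 0,"wy": 0,"wz": 0.015,"x": 0,"y": 0,"z": 0.0004,"gripper": -0.8}
    - {"wx": 0,"wy": 0,"wz": 0.03,"x": 0,"y": 0,"z": 0.0004,"gripper": -0.8}
    - {"wx": 0,"wy": 0,"wz": 0.045,"x": 0,"y": 0,"z": 0.0004,"gripper": -0.8}
  squeeze: 20

```text
clock: 22.88
position: [0.5703, 0.0036, 0.0514]
eef_rot: [[0.995, 0.095, 0.0], [0.095, -0.995, 0.0], [0.0, 0.0, -1.0]]
wrist_force: [3.2, 0.4, -2.8]
opening: 0.151
```

```bash
python3 s.py
```

```text
22.88 pos [0.5703 0.0036 0.0514] hd 0.095 F [ 3.2  0.4 -2.8] T [-0.019 -0.644  0.177] op 0.151 q6 -8.77
```

Emit:
servo_tool:
  targets:
    - {"wx": 0,"wy": 0,"wz": 0.015,"x": 0,"y": 0,"z": 0,"gripper": -0.8}
    - {"wx": 0,"wy": 0,"wz": 0.03,"x": 0,"y": 0,"z": 0,"gripper": -0.8}
    - {"wx": 0,"wy": 0,"wz": 0.045,"x": 0,"y": 0,"z": 0,"gripper": -0.8}
  squeeze: 20

```text
clock: 23.25
position: [0.5703, 0.0036, 0.0514]
eef_rot: [[0.999, 0.05, 0.0], [0.05, -0.999, 0.0], [0.0, -0.0, -1.0]]
wrist_force: [3.8, -0.2, -0.3]
opening: 0.147
```

```bash
python3 s.py
```

```text
23.25 pos [0.5703 0.0036 0.0514] hd 0.05 F [ 3.8 -0.2 -0.3] T [ 0.05  -0.678  0.218] op 0.147 q6 -6.19
```

Emit:
servo_tool:
  targets:
    - {"wx": 0,"wy": 0,"wz": 0.015,"x": 0,"y": 0,"z": 0,"gripper": -0.8}
    - {"wx": 0,"wy": 0,"wz": 0.03,"x": 0,"y": 0,"z": 0,"gripper": -0.8}
    - {"wx": 0,"wy": 0,"wz": 0.045,"x": 0,"y": 0,"z": 0,"gripper": -0.8}
  squeeze: 20

```text
clock: 23.62
position: [0.5703, 0.0036, 0.0514]
eef_rot: [[1.0, 0.005, 0.001], [0.005, -1.0, 0.0], [0.001, -0.0, -1.0]]
wrist_force: [4.7, -0.2, 1.7]
opening: 0.147
```

```bash
python3 s.py
```

```text
23.62 pos [0.5703 0.0036 0.0514] hd 0.005 F [ 4.7 -0.2  1.7] T [ 0.083 -0.849  0.163] op 0.147 q6 -3.61
```

Emit:
servo_tool:
  targets:
    - {"wx": 0,"wy": 0,"wz": 0.015,"x": 0,"y": 0,"z": 0,"gripper": -0.8}
    - {"wx": 0,"wy": 0,"wz": 0.03,"x": 0,"y": 0,"z": 0,"gripper": -0.8}
    - {"wx": 0,"wy": 0,"wz": 0.045,"x": 0,"y": 0,"z": 0,"gripper": -0.8}
  squeeze: 20

```text
clock: 24.0
position: [0.5704, 0.0036, 0.0514]
eef_rot: [[0.999, -0.04, 0.001], [-0.04, -0.999, 0.0], [0.001, -0.0, -1.0]]
wrist_force: [4.5, 1.0, 1.8]
opening: 0.15
```

```bash
python3 s.py
```

```text
24.0 pos [0.5704 0.0036 0.0514] hd -0.04 F [4.5 1.  1.8] T [ 0.106 -0.905  0.144] op 0.15 q6 -1.03
```

Emit:
servo_tool:
  targets:
    - {"wx": 0,"wy": 0,"wz": 0.015,"x": 0,"y": 0,"z": 0,"gripper": -0.8}
    - {"wx": 0,"wy": 0,"wz": 0.03,"x": 0,"y": 0,"z": 0,"gripper": -0.8}
    - {"wx": 0,"wy": 0,"wz": 0.045,"x": 0,"y": 0,"z": 0,"gripper": -0.8}
  squeeze: 20

```text
clock: 24.38
position: [0.5704, 0.0036, 0.0514]
eef_rot: [[0.996, -0.085, 0.001], [-0.085, -0.996, -0.0], [0.001, -0.0, -1.0]]
wrist_force: [5.8, 0.4, 2.1]
opening: 0.148
```

```bash
python3 s.py
```

```text
24.38 pos [0.5704 0.0036 0.0514] hd -0.085 F [5.8 0.4 2.1] T [ 0.108 -0.931  0.142] op 0.148 q6 1.55
```

Emit:
servo_tool:
  targets:
    - {"wx": 0,"wy": 0,"wz": 0.015,"x": 0,"y": 0,"z": 0,"gripper": -0.8}
    - {"wx": 0,"wy": 0,"wz": 0.03,"x": 0,"y": 0,"z": 0,"gripper": -0.8}
    - {"wx": 0,"wy": 0,"wz": 0.045,"x": 0,"y": 0,"z": 0,"gripper": -0.8}
  squeeze: 20

```text
clock: 24.75
position: [0.5704, 0.0036, 0.0514]
eef_rot: [[0.992, -0.13, 0.001], [-0.13, -0.992, 0.0], [0.001, -0.0, -1.0]]
wrist_force: [6.2, -0.7, 2.6]
opening: 0.15
```

```bash
python3 s.py
```

```text
24.75 pos [0.5704 0.0036 0.0514] hd -0.13 F [ 6.2 -0.7  2.6] T [ 0.126 -0.946  0.194] op 0.15 q6 4.13
```

Emit:
servo_tool:
  targets:
    - {"wx": 0,"wy": 0,"wz": 0.015,"x": 0,"y": 0,"z": 0,"gripper": -0.8}
    - {"wx": 0,"wy": 0,"wz": 0.03,"x": 0,"y": 0,"z": 0,"gripper": -0.8}
    - {"wx": 0,"wy": 0,"wz": 0.045,"x": 0,"y": 0,"z": 0,"gripper": -0.8}
  squeeze: 20

```text
clock: 25.12
position: [0.5704, 0.0036, 0.0514]
eef_rot: [[0.985, -0.174, 0.001], [-0.174, -0.985, -0.0], [0.001, -0.0, -1.0]]
wrist_force: [6.1, 1.1, 1.4]
opening: 0.15
```

```bash
python3 s.py
```

```text
25.12 pos [0.5704 0.0036 0.0514] hd -0.175 F [6.1 1.1 1.4] T [ 0.045 -1.024  0.183] op 0.15 q6 6.71
```

Emit:
servo_tool:
  targets:
    - {"wx": 0,"wy": 0,"wz": 0.015,"x": 0,"y": 0,"z": 0,"gripper": -0.8}
    - {"wx": 0,"wy": 0,"wz": 0.03,"x": 0,"y": 0,"z": 0,"gripper": -0.8}
    - {"wx": 0,"wy": 0,"wz": 0.045,"x": 0,"y": 0,"z": 0,"gripper": -0.8}
    - {"wx": 0,"wy": 0,"wz": 0.055,"x": 0,"y": 0,"z": 0,"gripper": -0.8}
  squeeze: 20

```text
clock: 25.62
position: [0.5705, 0.0036, 0.0514]
eef_rot: [[0.974, -0.228, 0.001], [-0.228, -0.974, -0.0], [0.001, -0.0, -1.0]]
wrist_force: [6.2, 0.3, 2.1]
opening: 0.151
```

```bash
python3 s.py
```

```text
25.62 pos [0.5705 0.0036 0.0514] hd -0.23 F [6.2 0.3 2.1] T [ 0.071 -1.065  0.127] op 0.151 q6 9.85
```

Emit:
servo_tool:
  targets:
    - {"wx": 0,"wy": 0,"wz": 0.015,"x": 0,"y": 0,"z": 0,"gripper": -0.8}
    - {"wx": 0,"wy": 0,"wz": 0.03,"x": 0,"y": 0,"z": 0,"gripper": -0.8}
    - {"wx": 0,"wy": 0,"wz": 0.045,"x": 0,"y": 0,"z": 0,"gripper": -0.8}
    - {"wx": 0,"wy": 0,"wz": 0.055,"x": 0,"y": 0,"z": 0,"gripper": -0.8}
  squeeze: 20

```text
clock: 26.12
position: [0.5705, 0.0036, 0.0514]
eef_rot: [[0.96, -0.281, 0.001], [-0.281, -0.96, -0.0], [0.001, -0.0, -1.0]]
wrist_force: [7.8, 0.6, 2.1]
opening: 0.148
```

```bash
python3 s.py
```

```text
26.12 pos [0.5705 0.0036 0.0514] hd -0.285 F [7.8 0.6 2.1] T [ 0.044 -1.106  0.118] op 0.148 q6 13.0
```

Emit:
servo_tool:
  targets:
    - {"wx": 0,"wy": 0,"wz": 0.015,"x": 0,"y": 0,"z": 0,"gripper": -0.8}
    - {"wx": 0,"wy": 0,"wz": 0.03,"x": 0,"y": 0,"z": 0,"gripper": -0.8}
    - {"wx": 0,"wy": 0,"wz": 0.045,"x": 0,"y": 0,"z": 0,"gripper": -0.8}
    - {"wx": 0,"wy": 0,"wz": 0.055,"x": 0,"y": 0,"z": 0,"gripper": -0.8}
  squeeze: 20

```text
clock: 26.62
position: [0.5706, 0.0035, 0.0514]
eef_rot: [[0.943, -0.334, 0.001], [-0.334, -0.943, -0.0], [0.001, -0.0, -1.0]]
wrist_force: [7.0, 0.3, 2.4]
opening: 0.149
```

```bash
python3 s.py
```

```text
26.62 pos [0.5706 0.0035 0.0514] hd -0.34 F [7.  0.3 2.4] T [ 0.045 -1.168  0.082] op 0.149 q6 16.16
```

Emit:
servo_tool:
  targets:
    - {"wx": 0,"wy": 0,"wz": 0.012,"x": 0,"y": 0,"z": 0,"gripper": -0.8}
    - {"wx": 0,"wy": 0,"wz": 0.024,"x": 0,"y": 0,"z": 0,"gripper": -0.8}
    - {"wx": 0,"wy": 0,"wz": 0.036,"x": 0,"y": 0,"z": 0,"gripper": -0.8}
  squeeze: 20

```text
clock: 27.0
position: [0.5706, 0.0036, 0.0514]
eef_rot: [[0.93, -0.367, 0.001], [-0.367, -0.93, -0.0], [0.001, -0.0, -1.0]]
wrist_force: [7.9, 0.3, 0.6]
opening: 0.15
```

```bash
python3 s.py
```

```text
27.0 pos [0.5706 0.0036 0.0514] hd -0.376 F [7.9 0.3 0.6] T [-0.011 -1.14  -0.013] op 0.15 q6 18.22
```

Emit:
servo_tool:
  targets:
    - {"wx": 0,"wy": 0,"wz": 0.012,"x": 0,"y": 0,"z": 0,"gripper": -0.8}
    - {"wx": 0,"wy": 0,"wz": 0.024,"x": 0,"y": 0,"z": 0,"gripper": -0.8}
    - {"wx": 0,"wy": 0,"wz": 0.034,"x": 0,"y": 0,"z": 0,"gripper": -0.8}
  squeeze: 20

```text
clock: 27.38
position: [0.5706, 0.0035, 0.0514]
eef_rot: [[0.917, -0.399, 0.001], [-0.399, -0.917, -0.0], [0.001, -0.001, -1.0]]
wrist_force: [7.4, 0.2, 0.8]
opening: 0.148
```

```bash
python3 s.py
```

```text
27.38 pos [0.5706 0.0035 0.0514] hd -0.41 F [7.4 0.2 0.8] T [-0.067 -1.198  0.023] op 0.148 q6 20.17
```

Emit:
servo_tool:
  targets:
    - {"wx": 0,"wy": 0,"wz": 0.01,"x": 0,"y": 0,"z": 0,"gripper": -0.8}
    - {"wx": 0,"wy": 0,"wz": 0.02,"x": 0,"y": 0,"z": 0,"gripper": -0.8}
  squeeze: 20

```text
clock: 27.62
position: [0.5706, 0.0035, 0.0514]
eef_rot: [[0.909, -0.417, 0.001], [-0.417, -0.909, -0.0], [0.001, -0.0, -1.0]]
wrist_force: [7.7, 0.5, 1.2]
opening: 0.149
```

```bash
python3 s.py
```

```text
27.62 pos [0.5706 0.0035 0.0514] hd -0.43 F [7.7 0.5 1.2] T [-0.012 -1.18   0.034] op 0.149 q6 21.31
```

Emit:
servo_tool:
  targets:
    - {"wx": 0,"wy": 0,"wz": 0.012,"x": 0,"y": 0,"z": 0,"gripper": -0.8}
    - {"wx": 0,"wy": 0,"wz": 0.024,"x": 0,"y": 0,"z": 0,"gripper": -0.8}
  squeeze: 20

```text
clock: 27.88
position: [0.5706, 0.0035, 0.0514]
eef_rot: [[0.899, -0.439, 0.001], [-0.439, -0.899, -0.0], [0.001, -0.0, -1.0]]
wrist_force: [6.8, -0.2, 0.6]
opening: 0.149
```

```bash
python3 s.py
```

```text
27.88 pos [0.5706 0.0035 0.0514] hd -0.454 F [ 6.8 -0.2  0.6] T [-0.081 -1.239  0.193] op 0.149 q6 22.69
```

Emit:
servo_tool:
  targets:
    - {"wx": 0,"wy": 0,"wz": 0.008,"x": 0,"y": 0,"z": 0,"gripper": -0.8}
    - {"wx": 0,"wy": 0,"wz": 0.014,"x": 0,"y": 0,"z": 0,"gripper": -0.8}
  squeeze: 20

```text
clock: 28.12
position: [0.5706, 0.0035, 0.0514]
eef_rot: [[0.893, -0.451, 0.001], [-0.451, -0.893, -0.0], [0.001, -0.0, -1.0]]
wrist_force: [7.5, -1.1, 1.5]
opening: 0.148
```

```bash
python3 s.py
```

```text
28.12 pos [0.5706 0.0035 0.0514] hd -0.468 F [ 7.5 -1.1  1.5] T [-0.017 -1.289  0.334] op 0.148 q6 23.47
```

Emit:
servo_tool:
  targets:
    - {"wx": 0,"wy": 0,"wz": -0.015,"x": 0,"y": 0,"z": 0,"gripper": -0.8}
    - {"wx": 0,"wy": 0,"wz": -0.03,"x": 0,"y": 0,"z": 0,"gripper": -0.8}
    - {"wx": 0,"wy": 0,"wz": -0.03,"x": 0,"y": 0,"z": 0,"gripper": 0}
    - {"wx": 0,"wy": 0,"wz": -0.03,"x": 0,"y": 0,"z": 0,"gripper": 0}
    - {"wx": 0,"wy": 0,"wz": -0.03,"x": 0,"y": 0,"z": 0,"gripper": 0}
    - {"wx": 0,"wy": 0,"wz": -0.03,"x": 0,"y": 0,"z": -0.03,"gripper": 0}
    - {"wx": 0,"wy": 0,"wz": -0.03,"x": 0,"y": 0,"z": -0.07,"gripper": 0}
    - {"wx": 0,"wy": 0,"wz": -0.03,"x": 0,"y": 0,"z": -0.07,"gripper": 0}
    - {"wx": 0,"wy": 0,"wz": -0.03,"x": 0,"y": 0,"z": -0.07,"gripper": 0}
  squeeze: 20

```text
clock: 29.25
position: [0.5697, 0.0036, 0.1205]
eef_rot: [[0.906, -0.423, -0.001], [-0.423, -0.906, 0.0], [-0.001, 0.0, -1.0]]
wrist_force: [-0.0, 0.5, -0.5]
opening: 0.5
```

```bash
python3 s.py; python3 -c "
import numpy as np
from plant import state
st=state();R=np.array(st['eef_rot']);print(np.round(R.T@(np.array([.624,-.0765,st['position'][2]])-st['position']),4))"
```

```text
29.25 pos [0.5697 0.0036 0.1205] hd -0.437 F [-0.   0.5 -0.5] T [-0.014  0.033  0.006] op 0.5 q6 21.72
[ 0.0831  0.0496 -0.0001]
```

Emit:
servo_tool:
  targets:
    - {"wx": 0,"wy": 0,"wz": 1.034,"x": 0.083,"y": 0.0495,"z": 0,"gripper": 0}
    - {"wx": 0,"wy": 0,"wz": 1.034,"x": 0.083,"y": 0.0495,"z": 0,"gripper": 0}
    - {"wx": 0,"wy": 0,"wz": 1.034,"x": 0.083,"y": 0.0495,"z": 0,"gripper": 0}
    - {"wx": 0,"wy": 0,"wz": 1.034,"x": 0.083,"y": 0.0495,"z": 0,"gripper": 0}
    - {"wx": 0,"wy": 0,"wz": 1.034,"x": 0.083,"y": 0.0495,"z": 0,"gripper": 0}
    - {"wx": 0,"wy": 0,"wz": 1.034,"x": 0.083,"y": 0.0495,"z": 0,"gripper": 0}
    - {"wx": 0,"wy": 0,"wz": 1.034,"x": 0.083,"y": 0.0495,"z": 0,"gripper": 0}
    - {"wx": 0,"wy": 0,"wz": 1.034,"x": 0.083,"y": 0.0495,"z": 0.03,"gripper": 0}
    - {"wx": 0,"wy": 0,"wz": 1.034,"x": 0.083,"y": 0.0495,"z": 0.03,"gripper": 0}
  squeeze: 20

```text
clock: 30.38
position: [0.6229, -0.0761, 0.0886]
eef_rot: [[0.102, -0.995, -0.005], [-0.995, -0.102, 0.001], [-0.001, 0.005, -1.0]]
wrist_force: [0.7, -0.1, -0.4]
opening: 0.502
```

```bash
python3 s.py
python3 - <<'E'
from h import *
s=optics.snapshot("scene"); p=np.array(state()['position'])
u0,v0=map(int,proj(s,[.624,-.0765,.09]))
cv2.imwrite('pics/h6.png',cv2.resize(s['color'][v0-65:v0+60,u0-85:u0+85],None,fx=4.5,fy=4.5,interpolation=cv2.INTER_CUBIC)[:,:,::-1])
for c in ("scene","top"):
    if c=="top": s=optics.snapshot(c)
    print(c,[(round(k['p'],2),np.round(ray_z(s,k['location'],.092),4)) for k in optics.landmark_of(c,"bolt_grip")[:2]])
E
```

```text
30.38 pos [ 0.6229 -0.0761  0.0886] hd -1.469 F [ 0.7 -0.1 -0.4] T [-0.023 -0.017 -0.013] op 0.502 q6 73.85
scene [(0.61, array([ 0.6254, -0.0721,  0.092 ])), (0.18, array([ 0.7316, -0.3307,  0.092 ]))]
top [(0.39, array([0.5775, 0.0037, 0.092 ]))]
```

View pics/h6.png

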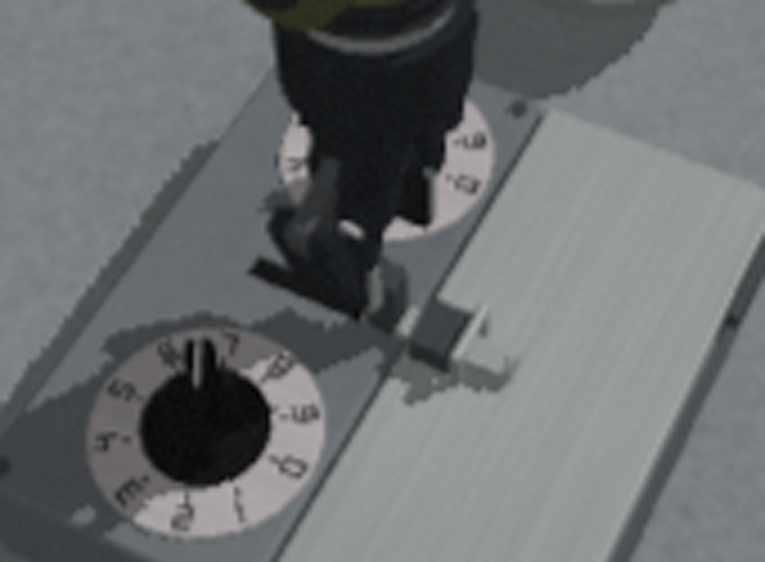

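Emit:
servo_tool:
  targets:
    - {"wx": 0,"wy": 0,"wz": 0,"x": 0,"y": 0,"z": 0.008,"gripper": 0}
    - {"wx": 0,"wy": 0,"wz": 0,"x": 0,"y": 0,"z": 0.016,"gripper": 0}
    - {"wx": 0,"wy": 0,"wz": 0,"x": 0,"y": 0,"z": 0.022,"gripper": 0}
    - {"wx": 0,"wy": 0,"wz": 0,"x": 0,"y": 0,"z": 0.028,"gripper": 0}
    - {"wx": 0,"wy": 0,"wz": 0,"x": 0,"y": 0,"z": 0.033,"gripper": 0}
    - {"wx": 0,"wy": 0,"wz": 0,"x": 0,"y": 0,"z": 0.036,"gripper": 0}
    - {"wx": 0,"wy": 0,"wz": 0,"x": 0,"y": 0,"z": 0.036,"gripper": 0}
  squeeze: 20

```text
clock: 31.45
position: [0.6243, -0.0764, 0.055]
eef_rot: [[0.1, -0.995, -0.0], [-0.995, -0.1, 0.0], [-0.0, 0.0, -1.0]]
wrist_force: [0.4, -0.3, -0.3]
opening: 0.499
```

```bash
python3 s.py
```

```text
31.45 pos [ 0.6243 -0.0764  0.055 ] hd -1.471 F [ 0.4 -0.3 -0.3] T [ 0.042  0.05  -0.005] op 0.499 q6 73.97
```

Emit:
servo_tool:
  targets:
    - {"wx": 0,"wy": 0,"wz": 0,"x": 0,"y": 0,"z": 0,"gripper": -0.3}
    - {"wx": 0,"wy": 0,"wz": 0,"x": 0,"y": 0,"z": 0,"gripper": -0.5}
    - {"wx": 0,"wy": 0,"wz": 0,"x": 0,"y": 0,"z": 0,"gripper": -0.7}
    - {"wx": 0,"wy": 0,"wz": 0,"x": 0,"y": 0,"z": 0,"gripper": -0.8}
    - {"wx": 0,"wy": 0,"wz": 0,"x": 0,"y": 0,"z": 0,"gripper": -0.8}
    - {"wx": 0,"wy": 0,"wz": 0,"x": 0,"y": 0,"z": 0,"gripper": -0.8}
  squeeze: 20

```text
clock: 32.2
position: [0.6246, -0.0771, 0.0555]
eef_rot: [[0.099, -0.995, 0.001], [-0.995, -0.099, -0.001], [0.001, -0.001, -1.0]]
wrist_force: [0.5, -5.3, 2.1]
opening: 0.184
```

```bash
python3 s.py
```

```text
32.2 pos [ 0.6246 -0.0771  0.0555] hd -1.471 F [ 0.5 -5.3  2.1] T [-0.645 -0.028 -0.02 ] op 0.184 q6 73.97
```

Emit:
servo_tool:
  targets:
    - {"wx": 0,"wy": 0,"wz": 0,"x": 0.0003,"y": 0.001,"z": 0,"gripper": -0.8}
    - {"wx": 0,"wy": 0,"wz": 0,"x": 0.0003,"y": 0.002,"z": 0,"gripper": -0.8}
    - {"wx": 0,"wy": 0,"wz": 0,"x": 0.0003,"y": 0.003,"z": 0,"gripper": -0.8}
  squeeze: 20

```text
clock: 32.58
position: [0.6217, -0.0773, 0.0555]
eef_rot: [[0.099, -0.995, 0.001], [-0.995, -0.099, -0.001], [0.001, -0.001, -1.0]]
wrist_force: [3.1, -5.5, 0.3]
opening: 0.182
```

```bash
python3 s.py
```

```text
32.58 pos [ 0.6217 -0.0773  0.0555] hd -1.471 F [ 3.1 -5.5  0.3] T [-0.604 -0.419 -0.007] op 0.182 q6 73.87
```

Emit:
servo_tool:
  targets:
    - {"wx": 0,"wy": 0,"wz": 0,"x": 0,"y": 0.0008,"z": 0,"gripper": -0.8}
    - {"wx": 0,"wy": 0,"wz": 0,"x": 0,"y": 0.0016,"z": 0,"gripper": -0.8}
  squeeze: 20

```text
clock: 32.83
position: [0.6201, -0.0775, 0.0555]
eef_rot: [[0.099, -0.995, 0.001], [-0.995, -0.099, -0.0], [0.001, -0.001, -1.0]]
wrist_force: [3.2, -4.2, 2.2]
opening: 0.179
```

```bash
python3 s.py
```

```text
32.83 pos [ 0.6201 -0.0775  0.0555] hd -1.471 F [ 3.2 -4.2  2.2] T [-0.541 -0.435 -0.005] op 0.179 q6 73.83
```

Emit:
servo_tool:
  targets:
    - {"wx": 0,"wy": 0,"wz": 0,"x": 0.0002,"y": 0.002,"z": 0,"gripper": -0.8}
    - {"wx": 0,"wy": 0,"wz": 0,"x": 0.0002,"y": 0.004,"z": 0,"gripper": -0.8}
    - {"wx": 0,"wy": 0,"wz": 0,"x": 0.0002,"y": 0.007,"z": 0,"gripper": -0.8}
    - {"wx": 0,"wy": 0,"wz": 0,"x": 0.0002,"y": 0.01,"z": 0,"gripper": -0.8}
    - {"wx": 0,"wy": 0,"wz": 0,"x": 0.0002,"y": 0.013,"z": 0,"gripper": -0.8}
    - {"wx": 0,"wy": 0,"wz": 0,"x": 0.0002,"y": 0.016,"z": 0,"gripper": -0.8}
    - {"wx": 0,"wy": 0,"wz": 0,"x": 0.0002,"y": 0.019,"z": 0,"gripper": -0.8}
    - {"wx": 0,"wy": 0,"wz": 0,"x": 0.0002,"y": 0.022,"z": 0,"gripper": -0.8}
    - {"wx": 0,"wy": 0,"wz": 0,"x": 0.0002,"y": 0.025,"z": 0,"gripper": -0.8}
    - {"wx": 0,"wy": 0,"wz": 0,"x": 0.0002,"y": 0.028,"z": 0,"gripper": -0.8}
    - {"wx": 0,"wy": 0,"wz": 0,"x": 0.0002,"y": 0.031,"z": 0,"gripper": -0.8}
    - {"wx": 0,"wy": 0,"wz": 0,"x": 0.0002,"y": 0.032,"z": 0,"gripper": -0.8}
  squeeze: 20

```text
clock: 34.33
position: [0.5881, -0.0807, 0.0555]
eef_rot: [[0.1, -0.995, 0.001], [-0.995, -0.1, -0.0], [0.0, -0.001, -1.0]]
wrist_force: [2.9, -3.5, 2.2]
opening: 0.179
```

```bash
python3 s.py
```

```text
34.33 pos [ 0.5881 -0.0807  0.0555] hd -1.471 F [ 2.9 -3.5  2.2] T [-0.52  -0.43  -0.088] op 0.179 q6 72.94
```

Drawn about 36.5 mm at 3 N. A little further, gently to the stop.

Emit:
servo_tool:
  targets:
    - {"wx": 0,"wy": 0,"wz": 0,"x": 0,"y": 0.001,"z": 0,"gripper": -0.8}
    - {"wx": 0,"wy": 0,"wz": 0,"x": 0,"y": 0.002,"z": 0,"gripper": -0.8}
    - {"wx": 0,"wy": 0,"wz": 0,"x": 0,"y": 0.0028,"z": 0,"gripper": -0.8}
  squeeze: 20

```text
clock: 34.7
position: [0.5854, -0.081, 0.0555]
eef_rot: [[0.1, -0.995, 0.001], [-0.995, -0.1, -0.0], [0.0, -0.001, -1.0]]
wrist_force: [3.3, -4.9, 3.5]
opening: 0.178
```

```bash
python3 s.py
```

```text
34.7 pos [ 0.5854 -0.081   0.0555] hd -1.471 F [ 3.3 -4.9  3.5] T [-0.51  -0.445 -0.022] op 0.178 q6 72.87
```

Emit:
servo_tool:
  targets:
    - {"wx": 0,"wy": 0,"wz": 0,"x": 0,"y": 0.0005,"z": 0,"gripper": -0.8}
    - {"wx": 0,"wy": 0,"wz": 0,"x": 0,"y": 0.001,"z": 0,"gripper": -0.8}
  squeeze: 20

```text
clock: 34.95
position: [0.5847, -0.081, 0.0555]
eef_rot: [[0.1, -0.995, 0.002], [-0.995, -0.1, -0.0], [0.0, -0.002, -1.0]]
wrist_force: [8.1, -3.2, -0.5]
opening: 0.183
```

```bash
python3 s.py
```

```text
34.95 pos [ 0.5847 -0.081   0.0555] hd -1.471 F [ 8.1 -3.2 -0.5] T [-0.449 -1.205 -0.046] op 0.183 q6 72.84
```

Emit:
servo_tool:
  targets:
    - {"wx": 0,"wy": 0,"wz": 0,"x": 0,"y": -0.0004,"z": 0,"gripper": -0.8}
    - {"wx": 0,"wy": 0,"wz": 0,"x": 0,"y": -0.0004,"z": 0,"gripper": -0.2}
    - {"wx": 0,"wy": 0,"wz": 0,"x": 0,"y": -0.0004,"z": 0,"gripper": -0.2}
    - {"wx": 0,"wy": 0,"wz": 0,"x": 0,"y": -0.0004,"z": 0,"gripper": -0.2}
    - {"wx": 0,"wy": 0,"wz": 0,"x": 0,"y": -0.0004,"z": 0,"gripper": -0.2}
    - {"wx": 0,"wy": 0,"wz": 0,"x": 0,"y": -0.0004,"z": -0.02,"gripper": -0.2}
    - {"wx": 0,"wy": 0,"wz": 0,"x": 0,"y": -0.0004,"z": -0.06,"gripper": -0.2}
    - {"wx": 0,"wy": 0,"wz": 0,"x": 0,"y": -0.0004,"z": -0.12,"gripper": -0.2}
    - {"wx": 0,"wy": 0,"wz": 0,"x": 0,"y": 0.06,"z": -0.15,"gripper": -0.2}
    - {"wx": 0,"wy": 0,"wz": 0,"x": 0,"y": 0.12,"z": -0.15,"gripper": -0.2}
    - {"wx": 0,"wy": 0,"wz": 0,"x": 0,"y": 0.15,"z": -0.15,"gripper": -0.2}
    - {"wx": 0,"wy": 0,"wz": 0,"x": 0,"y": 0.15,"z": -0.15,"gripper": -0.2}
    - {"wx": 0,"wy": 0,"wz": 0,"x": 0,"y": 0.15,"z": -0.15,"gripper": -0.2}
  squeeze: 20

```text
clock: 36.58
position: [0.4356, -0.0959, 0.2054]
eef_rot: [[0.1, -0.995, 0.001], [-0.995, -0.1, -0.0], [0.0, -0.001, -1.0]]
wrist_force: [-0.0, 0.0, -0.5]
opening: 0.4
```

```bash
python3 s.py
python3 - <<'E'
from h import *
s=optics.snapshot("scene"); u0,v0=map(int,proj(s,[.6,-.0765,.09])); outs=[]
for n in ("bolt_grip","dial_l_grip","dial_r_grip","bowl_mid","cup_mid","rod_tray_mid"):
    print(n,[(round(k['p'],2),np.round(ray_z(s,k['location'],Z[n]),4)) for k in optics.landmark_of("scene",n)[:1]])
xs=np.arange(.72,.48,-.0006); ys=np.arange(.1,-.26,-.0006); X,Y=np.meshgrid(xs,ys,indexing='ij'); P=np.stack([X,Y,np.full_like(X,.1115)],-1)@s['R'].T+s['t']
im=cv2.remap(s['color'],(s['fx']*P[...,0]/P[...,2]+s['cx']).astype('f4'),(s['fy']*P[...,1]/P[...,2]+s['cy']).astype('f4'),cv2.INTER_CUBIC)
cv2.imwrite('pics/h7.png',im[:,:,::-1])
E
```

```text
36.58 pos [ 0.4356 -0.0959  0.2054] hd -1.471 F [-0.   0.  -0.5] T [0.013 0.037 0.056] op 0.4 q6 67.16
bolt_grip []
dial_l_grip [(0.94, array([0.5712, 0.0052, 0.0945]))]
dial_r_grip [(0.8, array([ 0.5832, -0.1675,  0.0945]))]
bowl_mid [(0.94, array([0.5673, 0.2307, 0.0275]))]
cup_mid [(0.66, array([ 0.7145, -0.3211,  0.0375]))]
rod_tray_mid [(0.59, array([ 0.5947, -0.341 ,  0.011 ]))]
```

View pics/h7.png

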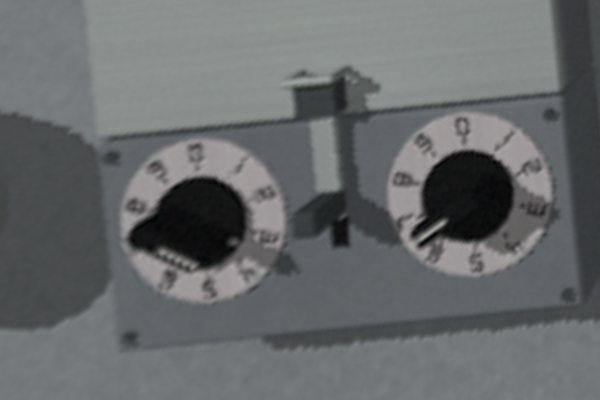

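```bash
python3 -c "
from plant import close_job
print(close_job())"
```

```text
the job is handed in; nothing more can be done
None
```

The bolt is drawn fully back and released, both dials are in their catches, and I handed the job in at about 36.6 s.

- **Right dial:** I turned it anticlockwise until it stopped in its catch, with about 0.41 N m at the wrist. It stands at about 4.1–4.2 rad; the limits are 4.03 and 4.77. The last picture reads about 4.14, so this is near the lower limit.
- **Left dial:** I turned it clockwise until it stopped, with about 0.33 N m at the wrist. It stands at about 2.1 rad, worked out from the tool's heading; the limits are 1.52 and 2.25. In the last picture I could only judge it roughly, between 3 and 4.
- **Catches:** On both dials the drag dropped just before the stop. I backed each one off about 0.03 rad into the free play before letting go.
- **Bolt:** It drew back about 40 mm at around 3 N, and I stopped when the force rose to 8 N at the end of travel. The last picture shows the handle back towards the robot. The detector found no handle in that picture, so only the tool's travel and the picture confirm it.
- **At the end:** The wrist force was near 0 N with the arm clear of everything. The bowl, cup and tray were within about 6 mm of their first positions, which is roughly how closely the detector repeats.

**Height reading off:** the fingertips sat about 30–40 mm higher than the reported tool height. My first grasp closed above the right dial's bar without touching it. I measured the fingertip height in the depth image and corrected for it. Lowering too far on the second try briefly pressed the tips on the dial disc with about 26 N.

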